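# Hang the washed lift-off door back on the seasoning cabinet

### The job

The cabinet's lift-off door has been washed and stands in the drying rack. Hang it back on the cabinet standing well open, both knuckles fully down on their two hinge pins, feeling for the pins and never leaning hard on them or letting the door drop; then swing it gently shut until it lies flush against the front. Leave everything else on the counter where it is.

Things in the scene. Friction and masses are not known exactly. Their poses are not given: they have to be found in the camera images.
- door_centre (a point): Centre of the loose steel door (about 0.4 kg): flat upright panel 10 mm thick, 160 wide, 170 high; its plain top edge can be pinched from above anywhere. x points through the panel to the inside face (-x: outside face), y along its width to the hinge edge, z up. It starts upright in the rack, hinge edge away from the robot.
- door_pull (a point): Outer face of the door's pull, a small upright bar (10 wide, 70 high, 12 mm proud of the outside face) at the door's y = -66 mm, 10 mm under the centre; axes as the door's.
- knuckle_top (a point): Centre of the lower mouth of the upper of two upright knuckles on the door's hinge edge: tubes, 24 mm outside, bore 11 mm, 22 mm long, open at both ends, on one axis in the panel's mid-plane. It is 94 mm along the door's y from its centre, 35 mm above it; axes as the door's.
- knuckle_low (a point): Centre of the lower mouth of the lower knuckle, 90 mm straight below that of the upper one; axes as the door's.
- cabinet: Fixed steel cabinet, 160 deep (x), 150 wide (y), 200 high, origin at the centre of its underside; its open front looks along -x. Its hinge is at the front of its +y side. Shut, the door's axes are parallel to the cabinet's; it opens by turning its free edge to -x (clockwise from above), past 90 degrees without a stop, turns freely on its pins and stays where it is left.
- hinge_mark (a point): Inboard end of the upper hinge pin's slot, at disc height: x -85.5, y 87, z 132 mm in the cabinet's frame and axes. The pins stand on one strip in slotted holes, both alike 3 to 17 mm from this mark along the cabinet's +y, anywhere (not measured; stiff, do not push); x and z are true. Pins: upright, 9 mm diameter, 16 mm long, top edge broken by 0.5 mm, one above the other.
- hinge_mark_low (a point): The same for the lower pin, 90 mm under. Each pin rises from a bracket disc, 24 mm diameter, 6 mm thick; a knuckle is home when its lower mouth rests on the disc (z 132 and 42 mm). Bring the door in level from the front with the mouths 17 to 40 mm above the discs: the lower knuckle has to pass between the brackets. Presses on a knuckle can turn the door in the hand.
- rack: Fixed grey drying rack, base 150 x 170 x 12 mm, origin at the centre of its underside. The door stands on the base in the slot at x = -35 mm, 13 mm wide, between guide posts that reach 57 mm above the counter; door axes parallel to the rack's. A small board stands in the slot at x = +45 mm.
- board_mid (a point): Centre of a small white chopping board, 14 x 150 x 100 mm, standing in the rack; leave alone.
- squeeze_mid (a point): Centre of a yellow squeeze bottle, 54 mm across, 170 high; leave alone.
- jar_mid (a point): Centre of an amber jar, 72 mm across, 85 high; leave alone.
- bowl_mid (a point): Centre of a steel bowl, 130 mm across, 50 high; leave alone.
- tub_mid (a point): Centre of a white open tub, 90 mm across, 60 high; leave alone.
- soap_mid (a point): Centre of a white soap bottle, 70 mm across, 190 high; leave alone.
There are look-alikes about, which are no part of the job. What is shaped like the part that bears door_centre but orange is not meant.

How it is judged:
On the way:
1. the door hangs fully down on both pins, still at least 35 degrees open (x of knuckle_top in the frame of cabinet between -0.0885 and -0.0825 m and y of knuckle_top in the frame of cabinet between 0.088 and 0.106 m and z of knuckle_top in the frame of cabinet between 0.129 and 0.135 m and x of knuckle_low in the frame of cabinet between -0.0885 and -0.0825 m and y of knuckle_low in the frame of cabinet between 0.088 and 0.106 m and z of knuckle_low in the frame of cabinet between 0.039 and 0.045 m and angle between the x axis of door_centre and the x axis of cabinet, either way round above 0.61 rad), for 0.2 s.
At the end, for the whole second after the job is handed in: Both knuckles are within 3 mm of home height over the pin axis (3 mm in the cabinet's x, along its y from 1 to 19 mm outboard of the mark, which covers the slot), the door is shut to within 0.06 rad (about 3.5 degrees) of the cabinet's front, at rest and released (x of knuckle_top in the frame of cabinet between -0.0885 and -0.0825 m and y of knuckle_top in the frame of cabinet between 0.088 and 0.106 m and z of knuckle_top in the frame of cabinet between 0.129 and 0.135 m and x of knuckle_low in the frame of cabinet between -0.0885 and -0.0825 m and y of knuckle_low in the frame of cabinet between 0.088 and 0.106 m and z of knuckle_low in the frame of cabinet between 0.039 and 0.045 m and angle between the x axis of door_centre and the x axis of cabinet, either way round below 0.06 rad and y of door_centre in the frame of cabinet below 0.03 m and linear speed of door below 0.01 m/s and contact force between door and the fingers below 0.1 N); the robot touches nothing.
It fails at once if the door is pressed, dropped or knocked against the cabinet or its pins with more than 45 N (contact force between door and cabinet above 45 N).
It fails at once if the robot pushes the cabinet or its hinge strip with more than 25 N (contact force between the arm and cabinet above 25 N).
It fails at once if a bystander is shifted more than 30 mm (distance of any of board_mid, squeeze_mid, jar_mid, bowl_mid, tub_mid, soap_mid from where it was at the start of the episode above 0.03 m).
It also fails if it takes over 72 s, if anything falls off the work surface, if the arm or the gripper's body presses on something with over 40 N, if the wrist force passes 120 N, or if a joint passes its speed limit or range.

### The arm

A 6-joint arm with a two-finger parallel gripper is mounted at the origin on the work surface. World frame = base frame: x ahead of the robot, y to its left, z up, the work surface at z = 0. Lengths are in m, angles in rad, forces in N, time in s.
With the tool pointing down it reaches from about 0.35 to 0.85 m from the base axis. Payload 8.1 kg.
Tool frame: the origin (TCP) lies on the mounting face of the last link; the fingertips stand 186 mm ahead of it and the grasp point (between the pads) lies 167 mm ahead of it; z points along the fingers, y is the direction in which the jaws open and shut (so a half turn about z gives the same grasp; the last joint's range is limited). The gripper opens to 93 mm and grips with 3 to 60 N. Pads are 15 mm wide; open, the fingers measure 128 mm over their backs; the gripper's body (75 mm by 188 mm) begins 65 mm behind the grasp point.
Start: joints at [1.051, 0.13, 1.488, -0, 1.523, -0.085], TCP at [0.253, 0.544, 0.405] pointing down, gripper open.
Joint ranges: [-2.96, 2.96], [-0.89, 2.26], [0.02, 2.5], [-1.34, 4.48], [0, 2.73], [-2.66, 2.66]. Speed limits (rad/s): [2.39, 2.39, 2.79, 3.14, 3.14, 3.14].

### API

Orientations are given as a unit quaternion [x, y, z, w].
In Python, from plant import sensors, cams, job gives the robot as it stands.
- The arm moves only by the tool apply_moves, never from a script. Its argument "plan" is a list of rows, each an object of numbers: "x", "y", "z": the shift along the tool's x, y, z in cm; "roll": the turn about the tool's z in rad. A call has 1 to 10 rows; each row shifts and turns the commanded pose from where the row before left it, along the tool's axes as they then stand; what a row does not reach is not made up. A row lasts 1/8 s, in which the tool goes at most 62.5 mm and 10.7 degrees, less where a joint would pass 70% of its speed; a pose out of reach is approached as far as the arm can. A call is refused whole if a number of a shift passes 6.25 or a number of a turn 0.188, either way. A call with a gripper value outside its range is refused whole. "jaw" is the finger opening in cm, from 0 to 9.3, set as the call begins (left out, the last holds). The fingers move at their own pace and stop on an object; "newtons" is the grip in N (left out, the last holds). Time passes only in rows, so rows that do not move let the fingers close. It gives the time, the measured TCP pose, the force and the opening at its end, in the units of the state.
- sensors.read_state(): the state, without advancing time (a new reading comes with each control period).
- cams.snapshot(name): name is "scene" or "top"; returns the picture (400x640x3 uint8, red, green, blue); there is no depth.
- cams.get_calibration(name): a dict with "K" (3x3 intrinsics, pixels), "pose" (4x4, takes a point from camera to world coordinates). Camera axes: x right, y down, z forward; pixel columns grow to the right and rows downward; lengths in m; the calibration is good to about 2 mm. A picture is of the moment at which its call begins. get_calibration takes no time and is no camera call.
- job.finish_job(): hands the job in, once; it reports no verdict.
The state is a dict: "clock": time; "joints": joint angles; "joint_vel": joint speeds; "joint_efforts": joint torques, N m; "tool_pos": TCP position; "tool_rot": TCP orientation; "wrist_force": force on the tool from outside, world axes, zero at the start; "wrist_torque": the same for the moment, N m; "grip_width": finger opening in m.
Only numpy, scipy, OpenCV 4.12 (cv2) and the standard library are available. Lean on these libraries where they do the work, as an engineer would, in place of code of your own. Each camera call takes 0.05 s, during which the arm holds its last target.

## Working session

There is one attempt and no reset: what is moved stays moved. The work goes in short steps, Python scripts to look and compute and a tool call to move; the robot and the scene stay as the last step left them, time stands still between calls to the robot, and variables do not carry over. Pictures are saved under pics/ and viewed, and the job is handed in when it is done.

Besides the shell and the picture viewer there is one more tool, called after "Emit:" in YAML: its name, and indented under it one key for each argument. apply_moves: Moves the arm, as the interface text tells. Its arguments: {"type":"object","properties":{"plan":{"type":"array","items":{"type":"object","properties":{"x":{"type":"number"},"y":{"type":"number"},"z":{"type":"number"},"roll":{"type":"number"}}}},"jaw":{"type":"number"},"newtons":{"type":"number"}},"required":["plan"]}

```bash
mkdir -p pics; ls
python3 - <<'E'
from plant import sensors,cams,job
import cv2,numpy as np
s=sensors.read_state()
for k,v in s.items(): print(k,np.round(v,4))
for n in("scene","top"):
    im=cams.snapshot(n); cv2.imwrite(f"pics/{n}0.png",im[:,:,::-1]); np.save(f"pics/{n}0.npy",im)
    c=cams.get_calibration(n); print(n,np.round(c["K"],2).tolist(),np.round(c["pose"],4).tolist())
E
```

```text
pics
clock 0.0
joints [ 1.0506  0.1312  1.4892  0.      1.523  -0.0854]
joint_vel [-0.0016 -0.0002  0.0019  0.0013 -0.0004  0.0012]
joint_efforts [-5.00000e-04 -5.59837e+01 -4.91764e+01  7.69000e-02  3.53000e-02
 -1.00000e-04]
tool_pos [0.2526 0.544  0.4037]
tool_rot [ 2.157e-01  9.765e-01 -9.000e-04 -3.000e-04]
wrist_force [-0.0749  0.9118 -0.1319]
wrist_torque [-0.0474  0.0013  0.0198]
grip_width 0.0932
scene [[361.01, 0.0, 318.61], [0.0, 361.01, 199.32], [0.0, 0.0, 1.0]] [[-0.6416, 0.6264, -0.4428, 0.9757], [0.7671, 0.5201, -0.3757, 0.4095], [-0.0051, -0.5807, -0.8141, 0.9003], [0.0, 0.0, 0.0, 1.0]]
top [[446.05, 0.0, 316.41], [0.0, 446.05, 206.58], [0.0, 0.0, 1.0]] [[-0.0086, -0.9862, 0.1654, 0.3182], [-0.9999, 0.0101, 0.0081, 0.0461], [-0.0097, -0.1654, -0.9862, 1.2229], [0.0, 0.0, 0.0, 1.0]]
```

View pics/scene0.png

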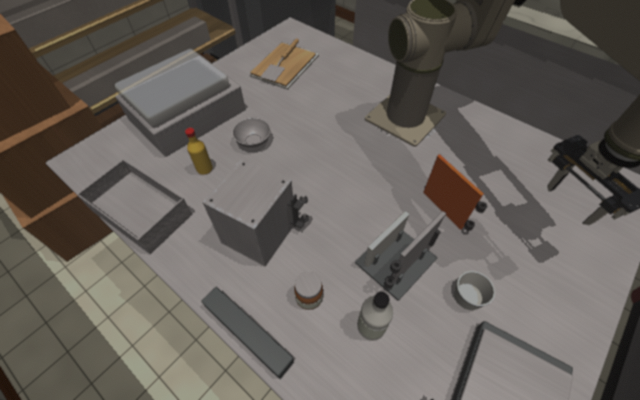

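View pics/top0.png

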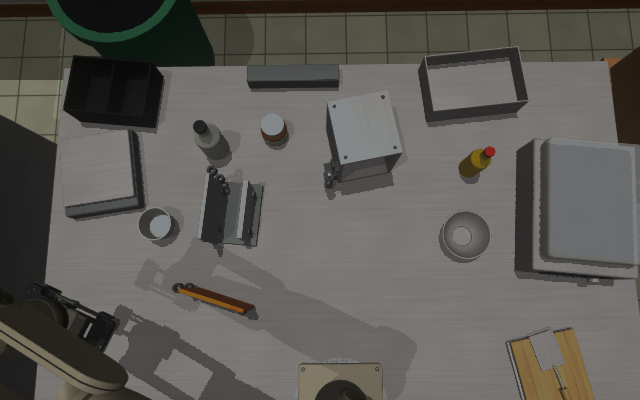

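Run:
```python
import cv2,numpy as np
t=cv2.imread("pics/top0.png");s=cv2.imread("pics/scene0.png")
def crop(im,x0,y0,w,h,k,n):
    c=cv2.resize(im[y0:y0+h,x0:x0+w],None,fx=k,fy=k,interpolation=cv2.INTER_CUBIC)
    c=cv2.convertScaleAbs(c,alpha=1.5,beta=10)
    for i in range(0,w,10):
        cv2.line(c,(i*k,0),(i*k,8 if i%50 else 16),(0,0,255),1)
        if (x0+i)%20==0: cv2.putText(c,str(x0+i),(i*k,24),0,.35,(0,0,255))
    for i in range(0,h,10):
        cv2.line(c,(0,i*k),(8,i*k),(0,0,255),1)
        if (y0+i)%20==0: cv2.putText(c,str(y0+i),(10,i*k+4),0,.35,(0,0,255))
    cv2.imwrite(n,c)
crop(t,180,160,100,95,6,"pics/c1.png")
crop(t,310,80,110,110,5,"pics/c2.png")
crop(s,350,200,110,100,6,"pics/c3.png")
crop(s,200,150,120,115,5,"pics/c4.png")
```

```text
(no output)
```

View pics/c1.png

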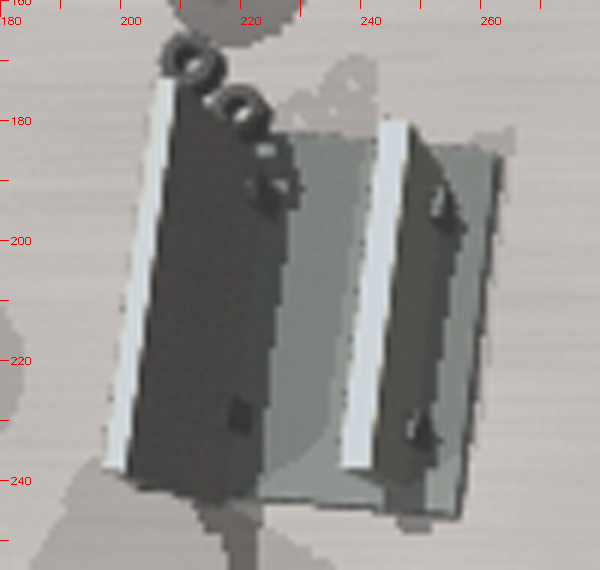

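View pics/c2.png

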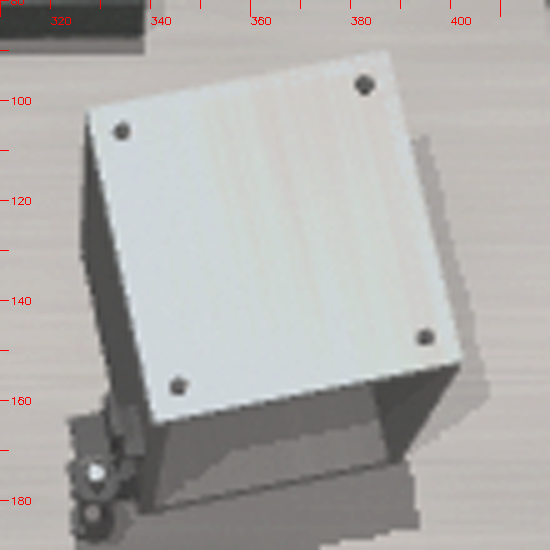

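View pics/c3.png

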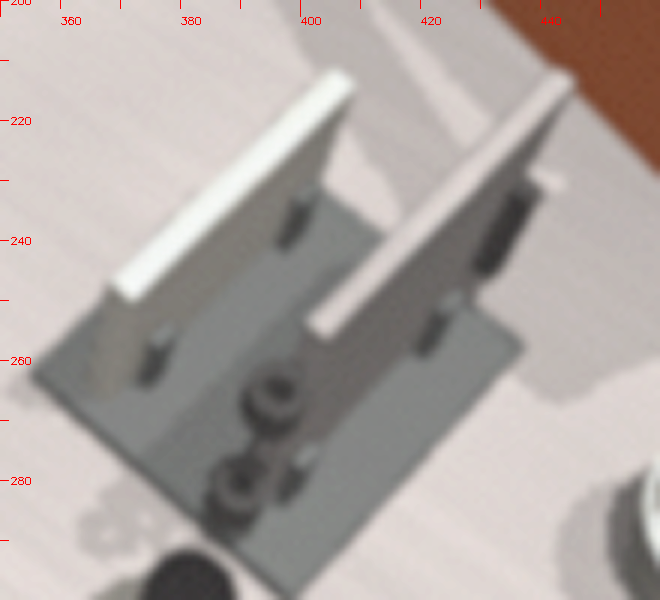

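View pics/c4.png

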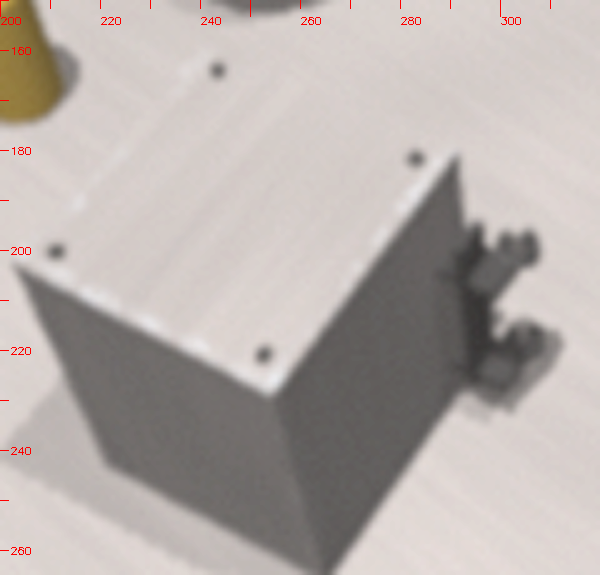

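```bash
cat > h.py <<'E'
import numpy as np,cv2
from scipy.optimize import least_squares
from plant import cams,sensors
C={n:cams.get_calibration(n) for n in("scene","top")}
def proj(n,P):
    P=np.atleast_2d(P).astype(float); T=np.linalg.inv(C[n]["pose"]); q=P@T[:3,:3].T+T[:3,3]; q=q@C[n]["K"].T
    return q[:,:2]/q[:,2:]
def Rz(a): return np.array([[np.cos(a),-np.sin(a),0],[np.sin(a),np.cos(a),0],[0,0,1]])
def w(p,P): return np.atleast_2d(P)@Rz(p[2]).T+np.array([p[0],p[1],p[3] if len(p)>3 else 0])
def fit(obs,p0):
    def f(p): return np.concatenate([(proj(n,w(p,X))[0]-uv) for n,X,uv in obs])
    r=least_squares(f,p0,loss="soft_l1"); return r.x,f(r.x).reshape(-1,2)
def tip(s):  # grasp point
    from scipy.spatial.transform import Rotation as R
    return np.array(s["tool_pos"])+R.from_quat(s["tool_rot"]).apply([0,0,.167])
E
cat > fit1.py <<'E'
from h import *
cab=[("top",[.08,.075,.2],(327.5,101.9)),("top",[.08,-.075,.2],(387.3,89.9)),("top",[-.08,-.075,.2],(402.3,151.9)),("top",[-.08,.075,.2],(340.9,164.7)),
("top",[-.08,.075,0],(339.5,182.7)),("top",[-.08,-.075,0],(389.9,172.5)),
("scene",[-.08,.075,.2],(291.3,180.9)),("scene",[.08,.075,.2],(254.3,228.9)),("scene",[.08,-.075,.2],(202.9,202.9)),("scene",[.08,.075,0],(264.9,264.5))]
door=[("top",[-.005,-.08,.085],(197.1,238.2)),("top",[.005,-.08,.085],(201.1,238.7)),("top",[-.005,.08,.085],(206.6,173.4)),("top",[.005,.08,.085],(209.6,173.2)),("top",[0,.094,.057],(212.1,170.4)),
("scene",[-.005,-.08,.085],(445.8,213.6)),("scene",[.005,-.08,.085],(442.1,211.6)),("scene",[-.005,.08,.085],(404.9,256.1)),("scene",[.005,.08,.085],(400.8,253.6)),("scene",[0,.094,.057],(395.8,264.6))]
for nm,o,p0 in(("cab",cab,[.5,-.05,0.]),("door",door,[.35,.28,-1.4,.097])):
  for sub in("both","top","scene"):
    oo=[x for x in o if sub in("both",x[0])]
    z=len(p0)>3
    if z:
        oo=[(n,np.array(X)+[0,0,.097],u) for n,X,u in oo]
    p,r=fit(oo,p0[:3]); print(nm,sub,np.round(p,4)); print(np.round(r,1).tolist())
    if nm=="cab":
        for y in(.090,.097,.104): print(y,"mark",[np.round(proj(n,w(p,[-.0855,y,.148]))[0],1).tolist() for n in C],[np.round(proj(n,w(p,[-.0855,y,.058]))[0],1).tolist() for n in C])
E
python3 fit1.py
```

```text
cab both [ 0.6836 -0.0627  0.1906]
[[-0.3, -0.6], [0.4, -0.4], [0.6, -0.1], [-0.0, -0.5], [-1.8, -0.1], [0.1, -0.3], [0.4, -1.6], [0.4, -1.0], [-0.3, -1.2], [0.8, 1.5]]
0.09 mark [[299.0, 192.6], [334.5, 172.9]] [[300.6, 211.7], [333.5, 181.0]]
0.097 mark [[301.4, 193.6], [331.7, 173.5]] [[302.8, 212.8], [330.9, 181.5]]
0.104 mark [[303.7, 194.7], [328.9, 174.0]] [[304.9, 213.8], [328.3, 182.0]]
cab top [ 0.6827 -0.0627  0.1951]
[[-0.4, -0.1], [0.2, -0.2], [0.7, 0.1], [0.2, -0.1], [-1.6, 0.3], [0.2, -0.1]]
0.09 mark [[299.2, 192.2], [334.7, 173.4]] [[300.8, 211.4], [333.6, 181.4]]
0.097 mark [[301.5, 193.2], [331.9, 173.9]] [[302.9, 212.4], [331.1, 181.9]]
0.104 mark [[303.9, 194.3], [329.1, 174.5]] [[305.1, 213.4], [328.5, 182.5]]
cab scene [ 0.6856 -0.0614  0.1862]
[[0.3, -0.7], [-0.1, -0.0], [-0.6, -0.5], [0.4, 2.4]]
0.09 mark [[299.0, 193.5], [333.7, 172.0]] [[300.5, 212.6], [332.8, 180.1]]
0.097 mark [[301.3, 194.6], [331.0, 172.5]] [[302.7, 213.6], [330.2, 180.6]]
0.104 mark [[303.6, 195.6], [328.2, 173.1]] [[304.9, 214.7], [327.6, 181.1]]
door both [ 0.5004  0.323  -1.669 ]
[[-0.3, -0.3], [-0.1, -0.4], [-0.9, -1.7], [0.2, -1.1], [-0.8, -1.3], [0.2, -1.0], [0.4, -1.5], [-0.5, -0.8], [0.0, -1.2], [0.7, -1.1]]
door top [ 0.4981  0.322  -1.6758]
[[-0.2, 0.6], [0.1, 0.5], [-0.3, -0.7], [0.8, -0.2], [-0.2, -0.3]]
door scene [ 0.5032  0.3242 -1.6689]
[[0.1, -0.0], [0.3, -0.5], [-0.7, 0.4], [-0.2, -0.0], [0.5, 0.1]]
```

Candidates for the door: grey panel in the rack (top px 203,206), white board in the same rack (245,205), orange look-alike standing free (215,298). By description I want the grey panel: the crop shows its two knuckles (212,170 / 220,178) and its pull. The pins appear about 17 mm outboard of the mark.

Emit:
apply_moves:
  plan:
    - {"roll": -0.167}
    - {"roll": -0.167}
    - {"x": -3.6,"y": -2.44}
    - {"x": -3.6,"y": -2.44}
    - {"x": -3.6,"y": -2.44}
    - {"x": -3.6,"y": -2.44}
    - {"x": -3.6,"y": -2.44}
    - {"x": -3.6,"y": -2.44}
    - {"x": -3.6,"y": -2.44}
    - {"x": -3.6,"y": -2.44}
  jaw: 5
  newtons: 60

```text
invalid input at $.plan[0]: expected keys x, y, z, roll
```

```bash
cat >> h.py <<'E'
from scipy.spatial.transform import Rotation as R
def st():
    s=sensors.read_state(); Q=R.from_quat(s["tool_rot"]).as_matrix()
    print("t",round(s["clock"],2),"tcp",np.round(s["tool_pos"],4),"jawyaw",round(float(np.arctan2(Q[1,1],Q[0,1])),4),"tilt",np.round(Q[:2,2],4),"F",np.round(s["wrist_force"],2),"T",np.round(s["wrist_torque"],3),"g",round(s["grip_width"],4)); return s,Q
def delta(target,s,Q): return Q.T@(np.array(target)-s["tool_pos"])*100
E
python3 - <<'E'
from h import *
s,Q=st(); print(delta([.520,.321,.4],s,Q))
for n in C:
    im=cams.snapshot(n); cv2.imwrite(f"pics/{n}1.png",im[:,:,::-1])
a=cv2.imread("pics/top1.png")[130:280,150:310]; b=cv2.imread("pics/scene1.png")[130:290,340:500]
cv2.imwrite("pics/m1.png",np.hstack([cv2.resize(a,(400,375)),cv2.resize(b,(375,375))]))
E
```

```text
t 0.1 tcp [0.2526 0.544  0.4038] jawyaw 1.136 tilt [-0.0008 -0.0014] F [-0.13 -0.38 -0.17] T [ 0.038  0.014 -0.053] g 0.0928
[-33.64468142  -8.96242394   0.38892911]
```

View pics/m1.png

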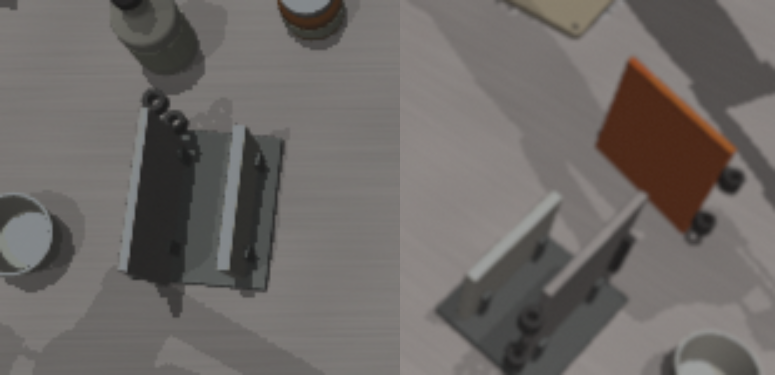

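The move was refused because every row needs all four keys. The picture shows the unchanged scene, and the clock has advanced only by the camera calls.

Emit:
apply_moves:
  plan:
    - {"x": 0,"y": 0,"z": 0,"roll": -0.167}
    - {"x": 0,"y": 0,"z": 0,"roll": -0.167}
    - {"x": -3.6,"y": -2.44,"z": 0,"roll": 0}
    - {"x": -3.6,"y": -2.44,"z": 0,"roll": 0}
    - {"x": -3.6,"y": -2.44,"z": 0,"roll": 0}
    - {"x": -3.6,"y": -2.44,"z": 0,"roll": 0}
    - {"x": -3.6,"y": -2.44,"z": 0,"roll": 0}
    - {"x": -3.6,"y": -2.44,"z": 0,"roll": 0}
    - {"x": -3.6,"y": -2.44,"z": 0,"roll": 0}
    - {"x": -3.6,"y": -2.44,"z": 0,"roll": 0}
  jaw: 5
  newtons: 60

```text
clock: 1.45
tool_pos: [0.5205, 0.3199, 0.4045]
tool_rot: [0.05, 0.999, -0.0, -0.0]
wrist_force: [0.4, -0.2, 0.5]
grip_width: 0.0502
```

Run:
```python
from h import *
s,Q=st(); print(delta([.520,.321,.4],s,Q))
for n in C:
    im=cams.snapshot(n); cv2.imwrite(f"pics/{n}1.png",im[:,:,::-1])
a=cv2.imread("pics/top1.png")[130:280,150:310]; b=cv2.imread("pics/scene1.png")[130:290,340:500]
cv2.imwrite("pics/m1b.png",np.hstack([cv2.resize(a,(400,375)),cv2.resize(b,(375,375))]))
```

```text
t 1.45 tcp [0.5205 0.3199 0.4045] jawyaw 1.47 tilt [-0.0002 -0.0001] F [ 0.38 -0.16  0.46] T [ 0.092 -0.01   0.021] g 0.0502
[0.06426985 0.10076502 0.45417624]
```

View pics/m1b.png

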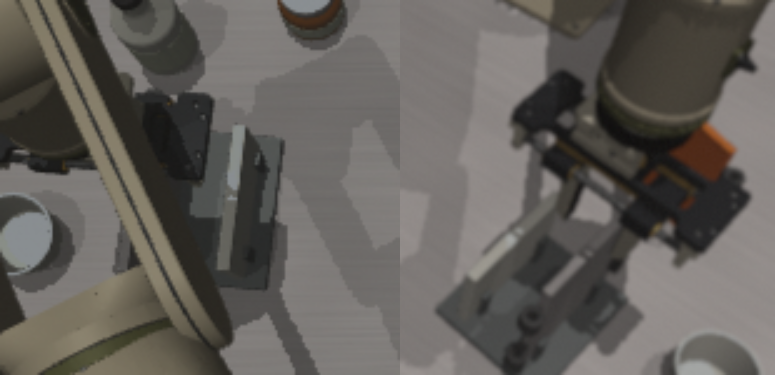

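Run:
```python
from h import *
s,Q=st()
im=cv2.imread("pics/scene1.png")
for dy in(-.025,.025):
    P=s["tool_pos"]+Q@[0,dy,.186]; u=proj("scene",P)[0]; print(u)
    cv2.circle(im,tuple(np.round(u*16).astype(int)),16,(0,0,255),-1,shift=4)
c=cv2.resize(im[180:270,380:480],None,fx=6,fy=6,interpolation=cv2.INTER_CUBIC)
cv2.imwrite("pics/m2.png",cv2.convertScaleAbs(c,alpha=1.6,beta=15))
```

```text
t 1.55 tcp [0.5222 0.3181 0.4042] jawyaw 1.466 tilt [ 0.0004 -0.0014] F [-0.4   0.42 -0.09] T [ 0.036  0.015 -0.016] g 0.0501
[411.74568121 221.73299216]
[430.3462268  235.83793044]
```

View pics/m2.png

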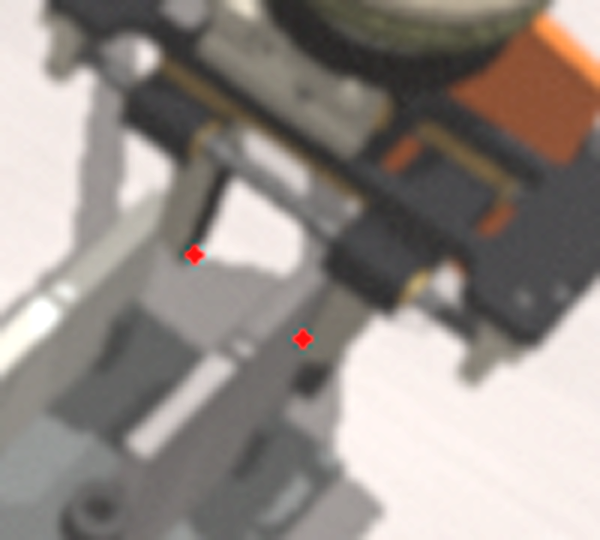

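Emit:
apply_moves:
  plan:
    - {"x": 0.1,"y": 0.22,"z": 1.4,"roll": 0}
    - {"x": 0,"y": 0,"z": 1.4,"roll": 0}
    - {"x": 0,"y": 0,"z": 1.4,"roll": 0}
    - {"x": 0,"y": 0,"z": 1.4,"roll": 0}
    - {"x": 0,"y": 0,"z": 1.5,"roll": 0}
    - {"x": 0,"y": 0,"z": 0,"roll": 0}

```text
clock: 2.3
tool_pos: [0.5183, 0.3231, 0.3317]
tool_rot: [0.05, 0.999, -0.001, -0.001]
wrist_force: [-0.6, -0.2, -0.7]
grip_width: 0.05
```

Run:
```python
from h import *
s,Q=st()
im=cams.snapshot("scene"); cv2.imwrite("pics/s3.png",im[:,:,::-1]); im=cv2.imread("pics/s3.png")
c=cv2.resize(im[180:290,370:480],None,fx=5,fy=5,interpolation=cv2.INTER_CUBIC)
cv2.imwrite("pics/m3.png",cv2.convertScaleAbs(c,alpha=1.6,beta=15))
```

```text
t 2.3 tcp [0.5183 0.3231 0.3317] jawyaw 1.4702 tilt [-0.0028 -0.0015] F [-0.55 -0.23 -0.72] T [-0.005 -0.056 -0.025] g 0.05
```

View pics/m3.png

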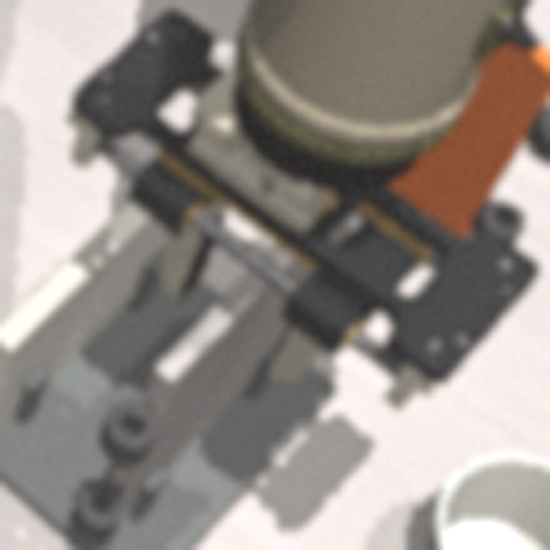

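The fingers straddle the panel, one each side of its top edge at about (410,240). I'll close now.

Emit:
apply_moves:
  plan:
    - {"x": 0,"y": 0,"z": 0,"roll": 0}
    - {"x": 0,"y": 0,"z": 0,"roll": 0}
    - {"x": 0,"y": 0,"z": 0,"roll": 0}
    - {"x": 0,"y": 0,"z": 0,"roll": 0}
    - {"x": 0,"y": 0,"z": 0,"roll": 0}
    - {"x": 0,"y": 0,"z": 0,"roll": 0}
  jaw: 0
  newtons: 60

```text
clock: 3.1
tool_pos: [0.5189, 0.3232, 0.3339]
tool_rot: [0.05, 0.999, -0.0, 0.0]
wrist_force: [-0.5, -1.2, 2.0]
grip_width: 0.0097
```

Run:
```python
from h import *
s,Q=st()
```

```text
t 3.1 tcp [0.5189 0.3232 0.3339] jawyaw 1.4701 tilt [ 0.0001 -0.0002] F [-0.45 -1.16  2.  ] T [-0.268  0.041  0.015] g 0.0097
```

Emit:
apply_moves:
  plan:
    - {"x": 0,"y": 0,"z": -0.5,"roll": 0}
    - {"x": 0,"y": 0,"z": -1,"roll": 0}
    - {"x": 0,"y": 0,"z": -1.5,"roll": 0}
    - {"x": 0,"y": 0,"z": -1.5,"roll": 0}
    - {"x": 0,"y": 0,"z": -1.5,"roll": 0}
    - {"x": 0,"y": 0,"z": -1.5,"roll": 0}
    - {"x": 0,"y": 0,"z": -1.5,"roll": 0}
    - {"x": 0,"y": 0,"z": -1.5,"roll": 0}
    - {"x": 0,"y": 0,"z": -1.5,"roll": 0}
    - {"x": 0,"y": 0,"z": 0,"roll": 0}

```text
clock: 4.35
tool_pos: [0.5191, 0.3235, 0.4558]
tool_rot: [0.05, 0.999, 0.001, 0.001]
wrist_force: [0.1, 0.8, -4.2]
grip_width: 0.0096
```

Run:
```python
from h import *
s,Q=st()
for n in C:
    im=cams.snapshot(n); cv2.imwrite(f"pics/{n}4.png",im[:,:,::-1])
a=cv2.imread("pics/top4.png")[130:290,150:310]; b=cv2.imread("pics/scene4.png")[150:310,330:490]
cv2.imwrite("pics/m4.png",cv2.convertScaleAbs(np.hstack([cv2.resize(a,(400,400)),cv2.resize(b,(400,400))]),alpha=1.5,beta=10))
```

```text
t 4.35 tcp [0.5191 0.3235 0.4558] jawyaw 1.4701 tilt [0.0027 0.0014] F [ 0.13  0.81 -4.22] T [ 0.016 -0.079 -0.014] g 0.0096
```

View pics/m4.png

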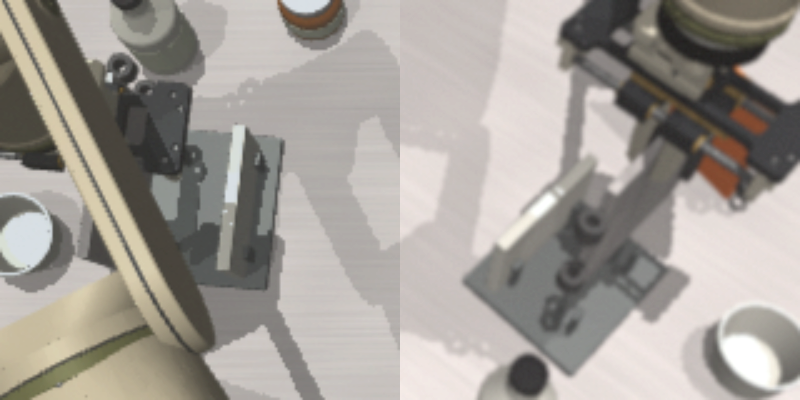

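Emit:
apply_moves:
  plan:
    - {"x": 2.5,"y": 0,"z": 0,"roll": 0}
    - {"x": 2.2,"y": -2,"z": 0,"roll": 0}
    - {"x": 0,"y": -4,"z": 0,"roll": 0}
    - {"x": 0,"y": -4.2,"z": 0,"roll": 0}
    - {"x": 0,"y": -4.2,"z": 0,"roll": 0}
    - {"x": 0,"y": -4.2,"z": 0,"roll": 0}
    - {"x": 0,"y": -4.2,"z": 0,"roll": 0}
    - {"x": 0,"y": -4.2,"z": 0,"roll": 0}
    - {"x": 0,"y": -4,"z": 0,"roll": 0}
    - {"x": 0,"y": -2,"z": 0,"roll": 0}

```text
clock: 5.7
tool_pos: [0.4383, -0.002, 0.4529]
tool_rot: [0.051, 0.999, -0.0, -0.001]
wrist_force: [0.7, -0.4, -3.4]
grip_width: 0.0102
```

Emit:
apply_moves:
  plan:
    - {"x": 0,"y": 0,"z": 0,"roll": -0.1}
    - {"x": 0,"y": 0,"z": 0.5,"roll": -0.14}
    - {"x": 0,"y": 0,"z": 1.5,"roll": -0.14}
    - {"x": 0,"y": 0,"z": 1.5,"roll": -0.087}
    - {"x": 0,"y": 0,"z": 0,"roll": 0}

```text
clock: 6.32
tool_pos: [0.4383, -0.0002, 0.4167]
tool_rot: [-0.182, 0.983, 0.001, -0.002]
wrist_force: [0.1, -0.8, -3.7]
grip_width: 0.0099
```

Run:
```python
from h import *
s,Q=st()
for n in C:
    im=cams.snapshot(n); cv2.imwrite(f"pics/{n}5.png",im[:,:,::-1])
a=cv2.imread("pics/top5.png")[80:280,250:450]; b=cv2.imread("pics/scene5.png")[100:300,200:400]
cv2.imwrite("pics/m5.png",cv2.convertScaleAbs(np.hstack([cv2.resize(a,(400,400)),cv2.resize(b,(400,400))]),alpha=1.5,beta=10))
```

```text
t 6.33 tcp [ 4.383e-01 -2.000e-04  4.167e-01] jawyaw 1.9364 tilt [-0.0038  0.0005] F [ 0.12 -0.82 -3.72] T [ 0.088 -0.062 -0.035] g 0.0099
```

View pics/m5.png

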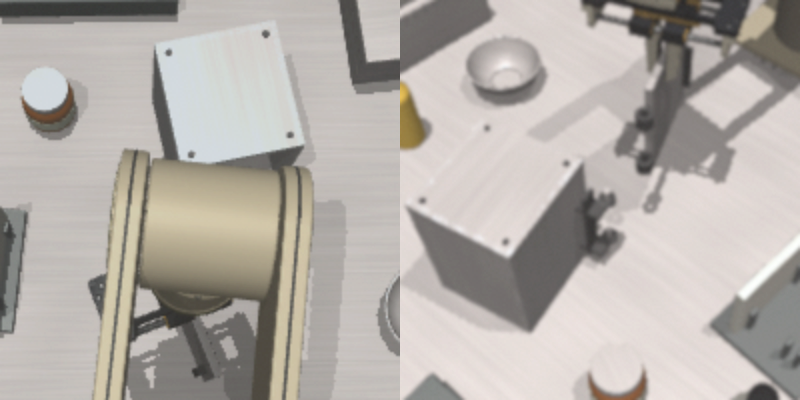

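```bash
cat >> h.py <<'E'
def crop(n,x0,y0,w_,h_,k,out,new=True,src=None):
    if new:
        im=cams.snapshot(n)[:,:,::-1]; cv2.imwrite(src or out.replace(".png","_full.png"),im)
    else: im=cv2.imread(src)
    c=cv2.resize(np.ascontiguousarray(im[y0:y0+h_,x0:x0+w_]),None,fx=k,fy=k,interpolation=cv2.INTER_CUBIC)
    c=cv2.convertScaleAbs(c,alpha=1.8,beta=20)
    for i in range(0,w_,5):
        X=int((i+.5)*k); cv2.line(c,(X,0),(X,6),(0,0,255),1)
        if (x0+i)%10==0: cv2.putText(c,str(x0+i),(X,18),0,.35,(0,0,255))
    for i in range(0,h_,5):
        Y=int((i+.5)*k); cv2.line(c,(0,Y),(6,Y),(0,0,255),1)
        if (y0+i)%10==0: cv2.putText(c,str(y0+i),(8,Y+4),0,.35,(0,0,255))
    cv2.imwrite(out,c)
E
python3 - <<'E'
from h import *
crop("scene",280,170,50,50,14,"pics/p1.png",False,"pics/scene5.png")
crop("scene",300,130,60,60,12,"pics/p2.png",False,"pics/scene5.png")
E
```

```text
(no output)
```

View pics/p1.png

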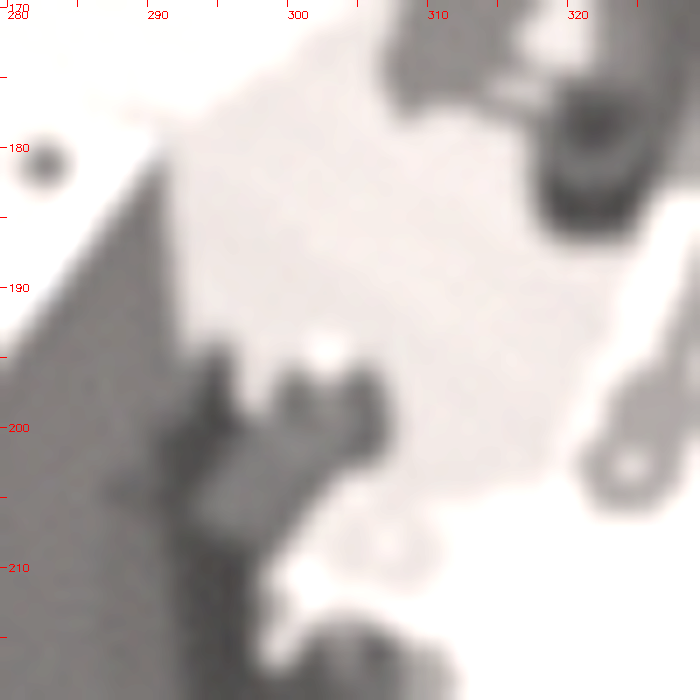

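View pics/p2.png

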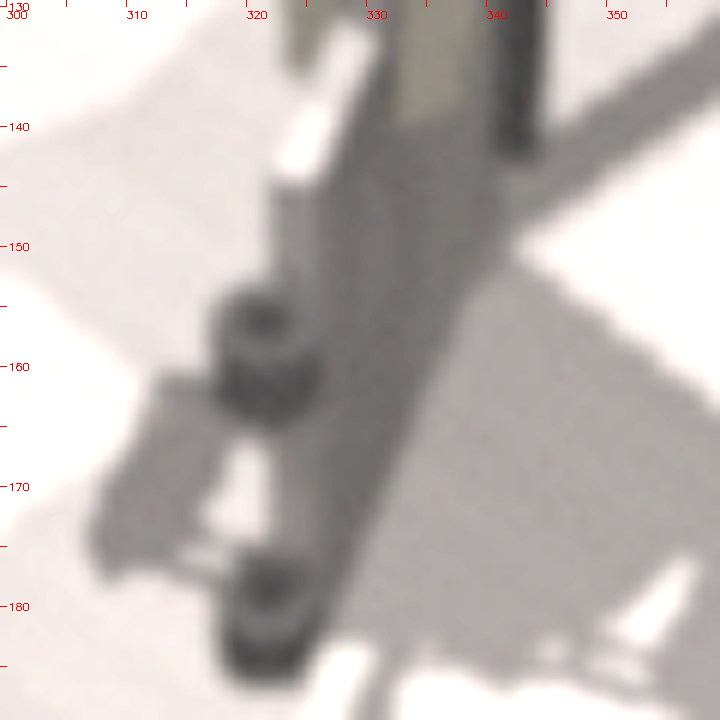

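```bash
sed -i 's/alpha=1.8,beta=20/alpha=AL,beta=BE/; s/^def crop/AL,BE=1.8,20\ndef crop/' h.py
python3 - <<'E'
import h
from h import *
h.AL,h.BE=1.9,-130
crop("scene",285,185,34,34,20,"pics/p1b.png",False,"pics/scene5.png")
h.AL,h.BE=2.0,-100
crop("top",315,160,34,34,20,"pics/p1c.png",False,"pics/top0.png")
E
```

```text
(no output)
```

View pics/p1b.png

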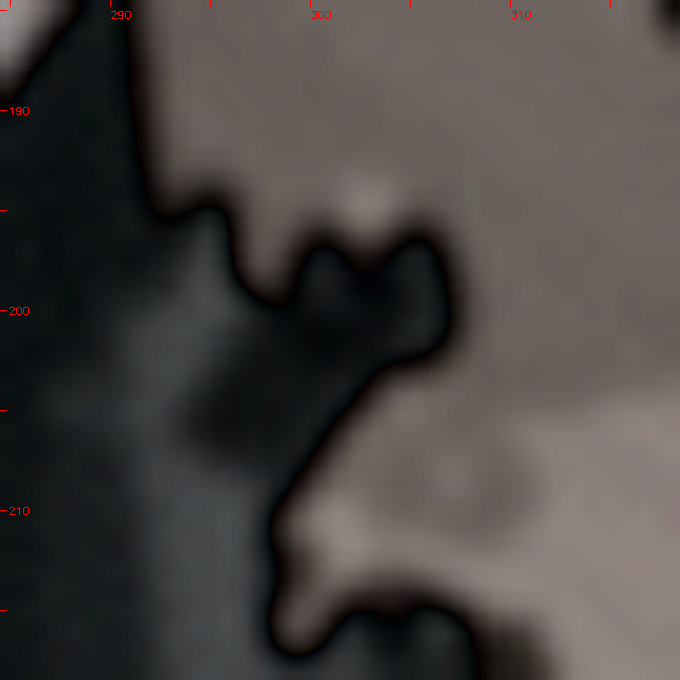

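View pics/p1c.png

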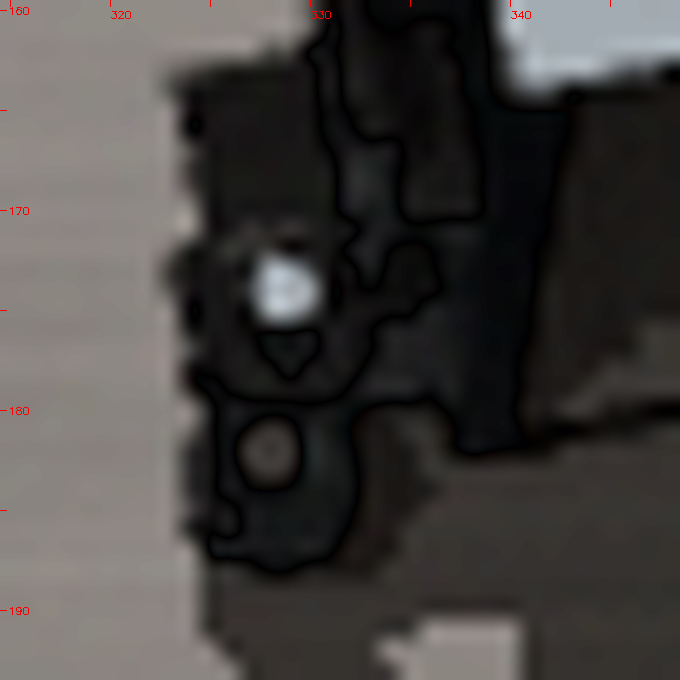

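```bash
cat >> h.py <<'E'
def ray(n,uv,z):
    c=C[n]; d=c["pose"][:3,:3]@np.linalg.inv(c["K"])@np.array([uv[0],uv[1],1.]); o=c["pose"][:3,3]
    return o+d*(z-o[2])/d[2]
def circ(c,k,x0,y0,n,ctr,r,col):
    a=np.linspace(0,2*np.pi,60); P=np.c_[ctr[0]+r*np.cos(a),ctr[1]+r*np.sin(a),np.full(60,ctr[2])]
    u=(proj(n,P)-[x0,y0]+.5)*k; cv2.polylines(c,[np.round(u).astype(int)],True,col,1,cv2.LINE_AA)
E
python3 - <<'E'
import h
from h import *
pin=ray("scene",(302.9,195.0),.148); print("pin scene",pin); print("pin top",ray("top",(328.3,173.7),.148),ray("top",(327.6,182.2),.058))
s,Q=st()
k=np.array(s["tool_pos"]); th=.3656; k=k+.074*np.array([np.cos(th),np.sin(th),0]); print("knuckle by tcp",k)
h.AL,h.BE=2.2,-20
crop("scene",300,145,45,45,16,"pics/p3.png",False,"pics/scene5.png")
c=cv2.imread("pics/p3.png")
for zz in(.2368,.2148,.1468,.1248): circ(c,16,300,145,"scene",[k[0],k[1],zz],.012,(0,0,255)); 
for zz in(.2368,.1468): circ(c,16,300,145,"scene",[k[0],k[1],zz],.0055,(0,255,0)); 
cv2.imwrite("pics/p3.png",c)
h.AL,h.BE=1.5,-30
crop("scene",285,185,40,40,16,"pics/p4.png",False,"pics/scene5.png")
c=cv2.imread("pics/p4.png")
for zz,r in((.148,.0045),(.132,.012),(.126,.012),(.058,.0045),(.042,.012),(.036,.012)): circ(c,16,285,185,"scene",[pin[0],pin[1],zz],r,(0,0,255)) 
cv2.imwrite("pics/p4.png",c)
E
```

```text
pin scene [0.5819804  0.02233016 0.148     ]
pin top [0.58068589 0.02479453 0.148     ] [0.57936888 0.02518835 0.058     ]
t 6.42 tcp [ 4.388e-01 -3.000e-04  4.187e-01] jawyaw 1.9349 tilt [-0.0007  0.0001] F [-0.09 -0.46 -4.57] T [ 0.135 -0.07   0.009] g 0.0095
knuckle by tcp [0.50787849 0.02616379 0.41865013]
```

View pics/p3.png

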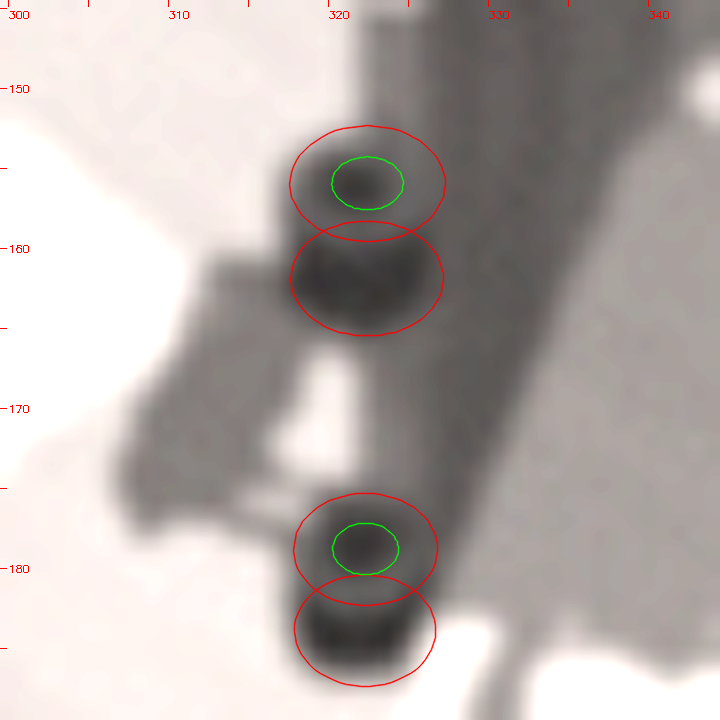

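View pics/p4.png

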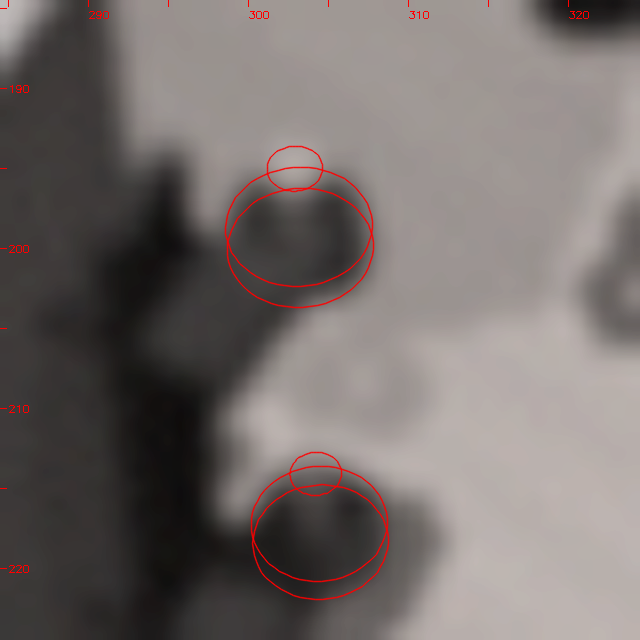

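Emit:
apply_moves:
  plan:
    - {"x": 0,"y": 0,"z": 1.5,"roll": 0}
    - {"x": 0,"y": 0,"z": 1.5,"roll": 0}
    - {"x": 0,"y": 0,"z": 1.5,"roll": 0}
    - {"x": 0,"y": 0,"z": 1.3,"roll": 0}
    - {"x": -1.2,"y": -0.5,"z": 0,"roll": 0}
    - {"x": -1.2,"y": -0.5,"z": 0,"roll": 0}
    - {"x": -1.2,"y": -0.5,"z": 0,"roll": 0}
    - {"x": -1.2,"y": -0.5,"z": 0,"roll": 0}
    - {"x": 0,"y": 0,"z": 0,"roll": 0}

```text
clock: 7.55
tool_pos: [0.4914, -0.0018, 0.3604]
tool_rot: [-0.182, 0.983, 0.0, -0.0]
wrist_force: [0.8, -0.3, -3.2]
grip_width: 0.0098
```

```bash
cat > look.py <<'E'
import h,sys
from h import *
# overlay knuckles by tcp model + offset, crop around
tag=sys.argv[1]; off=np.array([float(v) for v in sys.argv[2:4]] or [0,0.])
s,Q=st(); x0,y0,k=280,160,13
h.AL,h.BE=1.9,-20
crop("scene",x0,y0,55,45,k,f"pics/{tag}.png")
c=cv2.imread(f"pics/{tag}.png")
dy=-Q[:,0]; kn=np.array(s["tool_pos"])[:2]+.074*dy[:2]; dz=s["tool_pos"][2]-.3339
print("knuckle",kn,"h",dz, "dist to pin in tool x,y cm",delta([.581-.074*dy[0],.0244-.074*dy[1],.334],s,Q))
for z in(.154,.132,.064,.042): circ(c,k,x0,y0,"scene",[kn[0]+off[0],kn[1]+off[1],z+dz],.012,(0,0,255))
for z in(.154,.064): circ(c,k,x0,y0,"scene",[kn[0]+off[0],kn[1]+off[1],z+dz],.0055,(0,255,0))
cv2.imwrite(f"pics/{tag}.png",c)
E
python3 look.py q1 0 -.002
```

```text
t 7.55 tcp [ 0.4914 -0.0018  0.3604] jawyaw 1.937 tilt [-0.0005  0.    ] F [ 0.76 -0.32 -3.15] T [ 0.103  0.034 -0.042] g 0.0098
knuckle [0.56045133 0.02467925] h 0.02646051513618014 dist to pin in tool x,y cm [-1.90974794 -0.76239045  2.6350807 ]
```

View pics/q1.png

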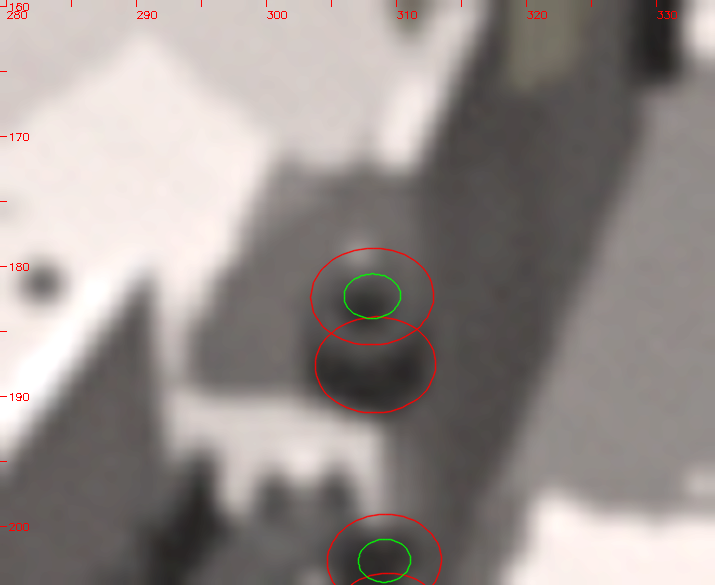

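Emit:
apply_moves:
  plan:
    - {"x": -0.5,"y": -0.18,"z": 0,"roll": 0}
    - {"x": -0.5,"y": -0.18,"z": 0,"roll": 0}
    - {"x": -0.5,"y": -0.18,"z": 0,"roll": 0}
    - {"x": -0.4,"y": -0.18,"z": 0,"roll": 0}
    - {"x": 0,"y": 0,"z": 0,"roll": 0}
    - {"x": 0,"y": 0,"z": 0,"roll": 0}

```text
clock: 8.35
tool_pos: [0.5112, -0.0017, 0.3607]
tool_rot: [-0.182, 0.983, 0.0, 0.0]
wrist_force: [0.2, 0.3, -4.0]
grip_width: 0.0094
```

```bash
python3 look.py q2 0.001 -.003; python3 -c "
from h import *
for i in range(3): st(); cams.snapshot('scene')"
```

```text
t 8.35 tcp [ 0.5112 -0.0017  0.3607] jawyaw 1.937 tilt [0.0001 0.0001] F [ 0.21  0.34 -3.99] T [ 0.095 -0.    -0.02 ] g 0.0094
knuckle [0.58029146 0.02478566] h 0.026806123802470605 dist to pin in tool x,y cm [-0.05207927 -0.06143236  2.6706164 ]
t 8.4 tcp [ 0.5112 -0.0017  0.3608] jawyaw 1.937 tilt [ 0.0001 -0.    ] F [-0.68 -0.91 -3.72] T [ 0.036 -0.059  0.   ] g 0.0096
t 8.45 tcp [ 0.5111 -0.0017  0.3608] jawyaw 1.9369 tilt [ 0.0001 -0.    ] F [-0.7  -0.7  -3.35] T [ 0.071 -0.056  0.023] g 0.0099
t 8.5 tcp [ 0.5111 -0.0017  0.3608] jawyaw 1.937 tilt [0.0002 0.    ] F [ 0.07  0.06 -2.89] T [ 0.022 -0.045  0.011] g 0.0099
```

View pics/q2.png

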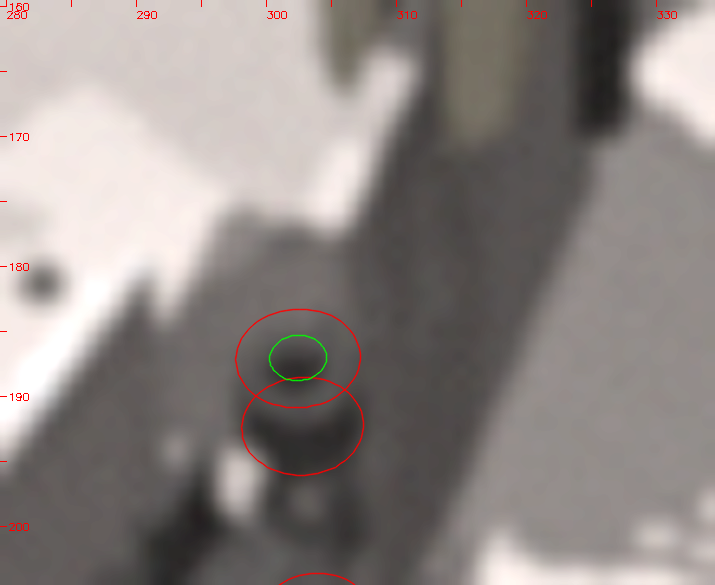

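Emit:
apply_moves:
  plan:
    - {"x": -0.06,"y": 0.02,"z": 0.2,"roll": 0}
    - {"x": 0,"y": 0,"z": 0.2,"roll": 0}
    - {"x": 0,"y": 0,"z": 0.2,"roll": 0}
    - {"x": 0,"y": 0,"z": 0.2,"roll": 0}
    - {"x": 0,"y": 0,"z": 0.1,"roll": 0}
    - {"x": 0,"y": 0,"z": 0,"roll": 0}

```text
clock: 9.3
tool_pos: [0.5115, -0.0013, 0.3514]
tool_rot: [-0.182, 0.983, 0.0, -0.0]
wrist_force: [-2.2, -1.8, -3.1]
grip_width: 0.0099
```

```bash
python3 look.py q3 0.001 -.003
```

```text
t 9.3 tcp [ 0.5115 -0.0013  0.3514] jawyaw 1.937 tilt [-0.0007 -0.    ] F [-2.22 -1.81 -3.12] T [-0.222  0.615  0.004] g 0.0099
knuckle [0.58061081 0.02516472] h 0.01752879468863 dist to pin in tool x,y cm [-0.01008214 -0.08575825  1.74285264]
```

View pics/q3.png

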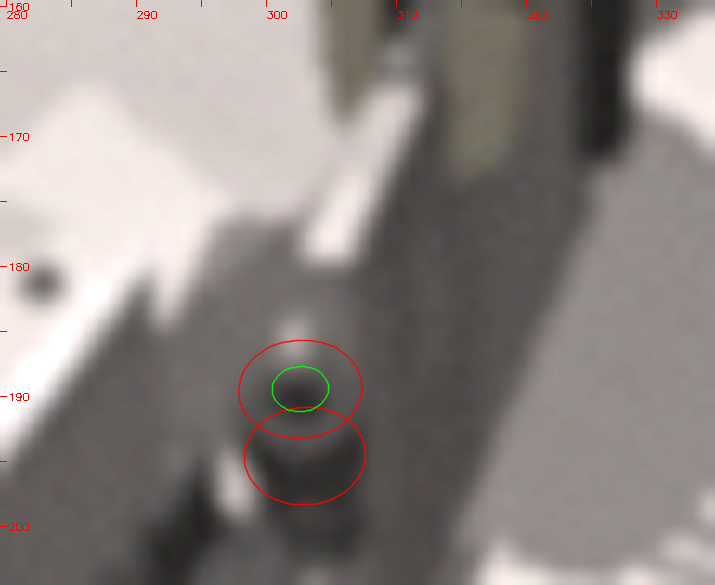

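Emit:
apply_moves:
  plan:
    - {"x": 0,"y": 0,"z": 0.05,"roll": 0}
    - {"x": 0,"y": 0,"z": 0.05,"roll": 0}
    - {"x": 0,"y": 0,"z": 0,"roll": 0}

```text
clock: 9.72
tool_pos: [0.5115, -0.0014, 0.3508]
tool_rot: [-0.182, 0.983, -0.0, -0.0]
wrist_force: [-4.4, -1.6, -1.3]
grip_width: 0.0097
```

```bash
python3 -c "
from h import *
for i in range(4): st(); cams.snapshot('scene')"
```

```text
t 9.72 tcp [ 0.5115 -0.0014  0.3508] jawyaw 1.937 tilt [-0.0004 -0.0002] F [-4.45 -1.65 -1.29] T [-0.286  0.922 -0.045] g 0.0097
t 9.78 tcp [ 0.5115 -0.0014  0.3508] jawyaw 1.937 tilt [-0.0004 -0.0002] F [-4.6  -1.03 -2.1 ] T [-0.235  0.956 -0.013] g 0.0095
t 9.82 tcp [ 0.5116 -0.0014  0.3508] jawyaw 1.9369 tilt [-0.0004 -0.0002] F [-3.73 -1.64 -1.73] T [-0.238  0.95  -0.046] g 0.0097
t 9.88 tcp [ 0.5116 -0.0014  0.3508] jawyaw 1.937 tilt [-0.0004 -0.0002] F [-5.06 -1.71 -1.69] T [-0.244  0.907 -0.044] g 0.0099
```

Emit:
apply_moves:
  plan:
    - {"x": 0.06,"y": 0,"z": 0,"roll": 0}
    - {"x": 0,"y": 0,"z": 0,"roll": 0}

```text
clock: 10.18
tool_pos: [0.5112, -0.0015, 0.3508]
tool_rot: [-0.182, 0.983, 0.0, 0.0]
wrist_force: [-1.8, -0.5, -3.5]
grip_width: 0.0096
```

```bash
cat > rd.py <<'E'
from h import *
F=[];T=[]
for i in range(5):
    s=sensors.read_state(); Q=R.from_quat(s["tool_rot"]).as_matrix(); F.append(Q.T@s["wrist_force"]); T.append(Q.T@s["wrist_torque"])
    if i<4: cams.snapshot("scene")
kn=np.array(s["tool_pos"])[:2]-.074*Q[:2,0]
print("t",round(s["clock"],2),"tcp",np.round(s["tool_pos"],4),"h",round((s["tool_pos"][2]-.3339)*1000,1),"kn",np.round(kn,4),"tilt",np.round(Q[:2,2],4),"Ftool",np.round(np.mean(F,0),2),"Ttool",np.round(np.mean(T,0),3))
E
python3 rd.py
```

```text
t 10.38 tcp [ 0.5112 -0.0015  0.3508] h 16.9 kn [0.5803 0.025 ] tilt [0.0004 0.0001] Ftool [1.92 0.12 3.23] Ttool [-0.074  0.372  0.009]
```

Emit:
apply_moves:
  plan:
    - {"x": 0.05,"y": 0,"z": 0,"roll": 0}
    - {"x": 0,"y": 0,"z": 0.05,"roll": 0}
    - {"x": 0,"y": 0,"z": 0.05,"roll": 0}
    - {"x": 0,"y": 0,"z": 0,"roll": 0}

```text
clock: 10.88
tool_pos: [0.5107, -0.0017, 0.3498]
tool_rot: [-0.182, 0.983, -0.0, 0.0]
wrist_force: [0.9, 0.7, -3.1]
grip_width: 0.01
```

```bash
python3 rd.py
```

```text
t 11.07 tcp [ 0.5107 -0.0017  0.3498] h 15.9 kn [0.5798 0.0248] tilt [ 0.0002 -0.    ] Ftool [-0.18  0.25  3.88] Ttool [-0.049 -0.086 -0.012]
```

Emit:
apply_moves:
  plan:
    - {"x": 0,"y": 0,"z": 0.05,"roll": 0}
    - {"x": 0,"y": 0,"z": 0.05,"roll": 0}
    - {"x": 0,"y": 0,"z": 0.05,"roll": 0}
    - {"x": 0,"y": 0,"z": 0,"roll": 0}

```text
clock: 11.58
tool_pos: [0.5105, -0.0018, 0.3479]
tool_rot: [-0.182, 0.983, -0.0, -0.0]
wrist_force: [-0.8, 0.1, -2.8]
grip_width: 0.0098
```

```bash
python3 rd.py
```

```text
t 11.78 tcp [ 0.5106 -0.0018  0.348 ] h 14.1 kn [0.5797 0.0247] tilt [-0.0004 -0.0001] Ftool [ 0.48 -0.79  3.55] Ttool [0.175 0.11  0.078]
```

Emit:
apply_moves:
  plan:
    - {"x": 0,"y": -0.02,"z": 0.05,"roll": 0}
    - {"x": 0,"y": 0,"z": 0.05,"roll": 0}
    - {"x": 0,"y": 0,"z": 0.05,"roll": 0}
    - {"x": 0,"y": 0,"z": 0.05,"roll": 0}
    - {"x": 0,"y": 0,"z": 0,"roll": 0}

```text
clock: 12.4
tool_pos: [0.5107, -0.0019, 0.3462]
tool_rot: [-0.182, 0.983, -0.0, -0.0]
wrist_force: [-1.4, -2.5, -3.0]
grip_width: 0.0095
```

```bash
python3 rd.py
```

```text
t 12.6 tcp [ 0.5107 -0.0019  0.3462] h 12.3 kn [0.5798 0.0246] tilt [-0.0002 -0.0001] Ftool [ 1.53 -0.89  3.31] Ttool [0.257 0.286 0.101]
```

Emit:
apply_moves:
  plan:
    - {"x": 0.04,"y": -0.04,"z": 0,"roll": 0}
    - {"x": 0,"y": 0,"z": 0.05,"roll": 0}
    - {"x": 0,"y": 0,"z": 0.08,"roll": 0}
    - {"x": 0,"y": 0,"z": 0.08,"roll": 0}
    - {"x": 0,"y": 0,"z": 0.08,"roll": 0}
    - {"x": 0,"y": 0,"z": 0,"roll": 0}

```text
clock: 13.35
tool_pos: [0.5104, -0.0024, 0.3432]
tool_rot: [-0.182, 0.983, 0.0, -0.0]
wrist_force: [0.0, 0.2, -4.5]
grip_width: 0.0098
```

```bash
python3 rd.py
```

```text
t 13.55 tcp [ 0.5105 -0.0024  0.3434] h 9.5 kn [0.5796 0.0241] tilt [0.0001 0.    ] Ftool [-0.1   0.24  3.89] Ttool [-0.046 -0.044  0.   ]
```

Free with no load at 9.5 mm, so both pins appear to be in the bores. I'll keep going down.

Emit:
apply_moves:
  plan:
    - {"x": 0,"y": 0,"z": 0.1,"roll": 0}
    - {"x": 0,"y": 0,"z": 0.1,"roll": 0}
    - {"x": 0,"y": 0,"z": 0.1,"roll": 0}
    - {"x": 0,"y": 0,"z": 0.1,"roll": 0}
    - {"x": 0,"y": 0,"z": 0.1,"roll": 0}
    - {"x": 0,"y": 0,"z": 0,"roll": 0}

```text
clock: 14.3
tool_pos: [0.5104, -0.0024, 0.3382]
tool_rot: [-0.182, 0.983, 0.0, -0.0]
wrist_force: [0.3, 0.3, -4.3]
grip_width: 0.0095
```

```bash
python3 rd.py; python3 look.py q4 0.001 -.003
```

```text
t 14.5 tcp [ 0.5105 -0.0024  0.3384] h 4.5 kn [0.5796 0.0241] tilt [ 0.0001 -0.    ] Ftool [-0.06  0.05  4.15] Ttool [-0.071 -0.043  0.002]
t 14.5 tcp [ 0.5105 -0.0024  0.3384] jawyaw 1.937 tilt [ 0.0001 -0.    ] F [-0.99  0.32 -4.05] T [ 0.023 -0.006 -0.002] g 0.0097
knuckle [0.57957612 0.0240681 ] h 0.004487495658709484 dist to pin in tool x,y cm [-0.14481165 -0.01997703  0.43875676]
```

View pics/q4.png

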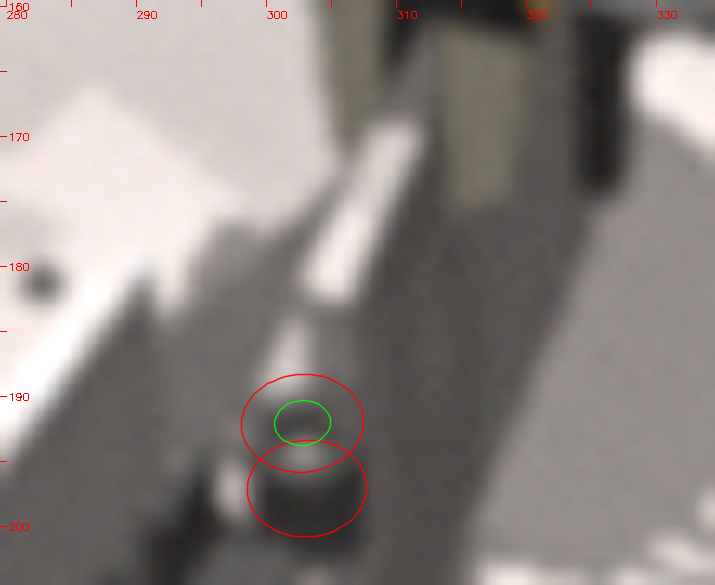

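Emit:
apply_moves:
  plan:
    - {"x": 0,"y": 0,"z": 0.08,"roll": 0}
    - {"x": 0,"y": 0,"z": 0.07,"roll": 0}
    - {"x": 0,"y": 0,"z": 0.05,"roll": 0}
    - {"x": 0,"y": 0,"z": 0.05,"roll": 0}
    - {"x": 0,"y": 0,"z": 0,"roll": 0}

```text
clock: 15.18
tool_pos: [0.5105, -0.0024, 0.3358]
tool_rot: [-0.182, 0.983, 0.0, -0.0]
wrist_force: [0.8, 1.0, -4.1]
grip_width: 0.0096
```

```bash
python3 rd.py
```

```text
t 15.38 tcp [ 0.5105 -0.0024  0.3359] h 2.0 kn [0.5796 0.0241] tilt [0. 0.] Ftool [-0.32  0.29  3.57] Ttool [-0.04  -0.056 -0.005]
```

Emit:
apply_moves:
  plan:
    - {"x": 0,"y": 0,"z": 0.05,"roll": 0}
    - {"x": 0,"y": 0,"z": 0.05,"roll": 0}
    - {"x": 0,"y": 0,"z": 0,"roll": 0}

```text
clock: 15.75
tool_pos: [0.5104, -0.0024, 0.3347]
tool_rot: [-0.182, 0.983, 0.0, -0.0]
wrist_force: [-0.1, -0.2, -2.8]
grip_width: 0.0095
```

```bash
python3 rd.py
```

```text
t 15.95 tcp [ 0.5105 -0.0024  0.3348] h 0.9 kn [0.5796 0.0241] tilt [-0. -0.] Ftool [ 0.06 -0.15  3.85] Ttool [-0.051 -0.055  0.017]
```

Emit:
apply_moves:
  plan:
    - {"x": 0,"y": 0,"z": 0.04,"roll": 0}
    - {"x": 0,"y": 0,"z": 0.04,"roll": 0}
    - {"x": 0,"y": 0,"z": 0,"roll": 0}

```text
clock: 16.32
tool_pos: [0.5105, -0.0024, 0.334]
tool_rot: [-0.182, 0.983, 0.0, -0.0]
wrist_force: [-1.3, -0.6, -4.0]
grip_width: 0.0103
```

```bash
python3 rd.py
```

```text
t 16.52 tcp [ 0.5105 -0.0024  0.334 ] h 0.1 kn [0.5796 0.0241] tilt [-0. -0.] Ftool [0.31 0.13 3.82] Ttool [-0.023 -0.058 -0.009]
```

Emit:
apply_moves:
  plan:
    - {"x": 0,"y": 0,"z": 0.04,"roll": 0}
    - {"x": 0,"y": 0,"z": 0.04,"roll": 0}
    - {"x": 0,"y": 0,"z": 0,"roll": 0}

```text
clock: 16.9
tool_pos: [0.5105, -0.0025, 0.3337]
tool_rot: [-0.182, 0.983, -0.0, 0.0]
wrist_force: [-2.7, -1.7, 1.7]
grip_width: 0.0097
```

```bash
python3 rd.py
```

```text
t 17.1 tcp [ 0.5105 -0.0025  0.3337] h -0.2 kn [0.5796 0.024 ] tilt [ 0.0004 -0.0002] Ftool [ 3.33  0.57 -2.63] Ttool [-0.217  0.371 -0.053]
```

Emit:
apply_moves:
  plan:
    - {"x": 0.02,"y": 0,"z": -0.03,"roll": 0}
    - {"x": 0,"y": 0,"z": 0,"roll": 0}
    - {"x": 0,"y": 0,"z": 0,"roll": 0}
    - {"x": 0,"y": 0,"z": 0,"roll": 0}
  jaw: 4

```text
clock: 17.6
tool_pos: [0.5103, -0.0025, 0.3335]
tool_rot: [-0.182, 0.983, 0.0, 0.0]
wrist_force: [-0.3, -0.6, 0.3]
grip_width: 0.0395
```

```bash
python3 rd.py; python3 look.py q5 0.001 -.003; python3 -c "
from h import *
crop('scene',240,100,160,150,5,'pics/q5b.png',False,'pics/q5_full.png')"
```

```text
t 17.8 tcp [ 0.5103 -0.0025  0.3335] h -0.4 kn [0.5794 0.024 ] tilt [0. 0.] Ftool [0.17 0.09 0.15] Ttool [-0.061 -0.018  0.01 ]
t 17.8 tcp [ 0.5103 -0.0025  0.3335] jawyaw 1.937 tilt [0. 0.] F [ 0.05 -0.63 -1.18] T [0.03  0.013 0.052] g 0.0403
knuckle [0.57940593 0.02402268] h -0.00037646360619236763 dist to pin in tool x,y cm [-0.16234864 -0.02185094 -0.04764515]
```

View pics/q5.png

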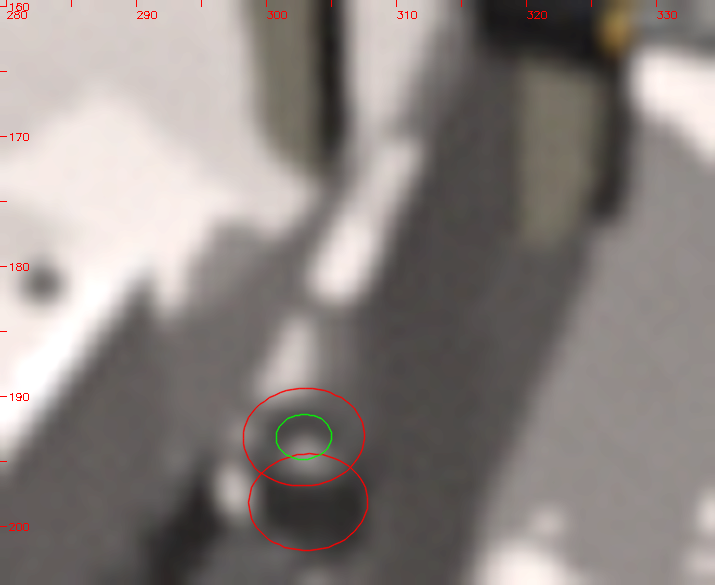

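View pics/q5b.png

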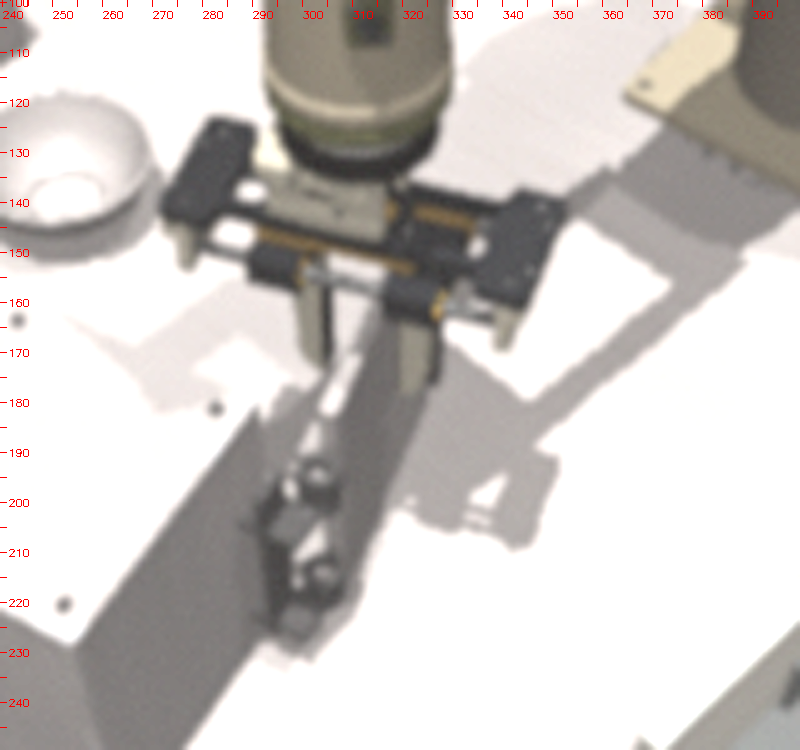

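The knuckles sit on their discs, with the bright pins visible in the bores at about (303,193) and (303,213). The fingers are open on both sides of the panel. Next I'll lift clear, shift to the outside face, close the fingers, and use them as a pusher.

Emit:
apply_moves:
  plan:
    - {"x": 0,"y": 0,"z": -0.8,"roll": 0}
    - {"x": 0,"y": 0,"z": -1.2,"roll": 0}
    - {"x": 0,"y": 0,"z": -1.5,"roll": 0}
    - {"x": 0,"y": 0,"z": -1.5,"roll": 0}
    - {"x": 0,"y": 0,"z": -1,"roll": 0}
    - {"x": 0,"y": 0,"z": 0,"roll": 0}
    - {"x": 1.5,"y": 1.2,"z": 0,"roll": 0}
    - {"x": 2,"y": 1.6,"z": 0,"roll": 0}
    - {"x": 1.5,"y": 1.2,"z": 0,"roll": 0}
    - {"x": 0,"y": 0,"z": 0,"roll": 0}

```text
clock: 19.1
tool_pos: [0.4486, 0.0173, 0.393]
tool_rot: [-0.182, 0.983, 0.0, -0.0]
wrist_force: [-0.3, 0.6, 0.4]
grip_width: 0.0398
```

Emit:
apply_moves:
  plan:
    - {"x": 0,"y": 0,"z": 0,"roll": 0}
    - {"x": 0,"y": 0,"z": 0,"roll": 0}
    - {"x": 0,"y": 0,"z": 0,"roll": 0}
    - {"x": 0,"y": 0,"z": 0,"roll": 0}
  jaw: 0
  newtons: 10

```text
clock: 19.6
tool_pos: [0.4495, 0.0169, 0.3934]
tool_rot: [-0.182, 0.983, 0.0, -0.0]
wrist_force: [0.3, 0.2, -0.7]
grip_width: 0.0048
```

```bash
python3 rd.py; python3 -c "
from h import *
s,Q=st(); print(s['joints'])
crop('scene',240,100,160,150,5,'pics/r1.png')"
```

```text
t 19.8 tcp [0.4493 0.0169 0.3935] h 59.6 kn [0.5184 0.0434] tilt [-0. -0.] Ftool [-0.28  0.16  0.48] Ttool [-0.024 -0.028  0.003]
t 19.8 tcp [0.4493 0.0169 0.3935] jawyaw 1.937 tilt [-0. -0.] F [ 0.07  0.1  -0.09] T [ 0.015 -0.02   0.022] g 0.0003
[-7.64285386e-02 -2.83276201e-01  1.90123024e+00 -3.68625370e-05
  1.52368125e+00 -2.01339833e+00]
```

View pics/r1.png

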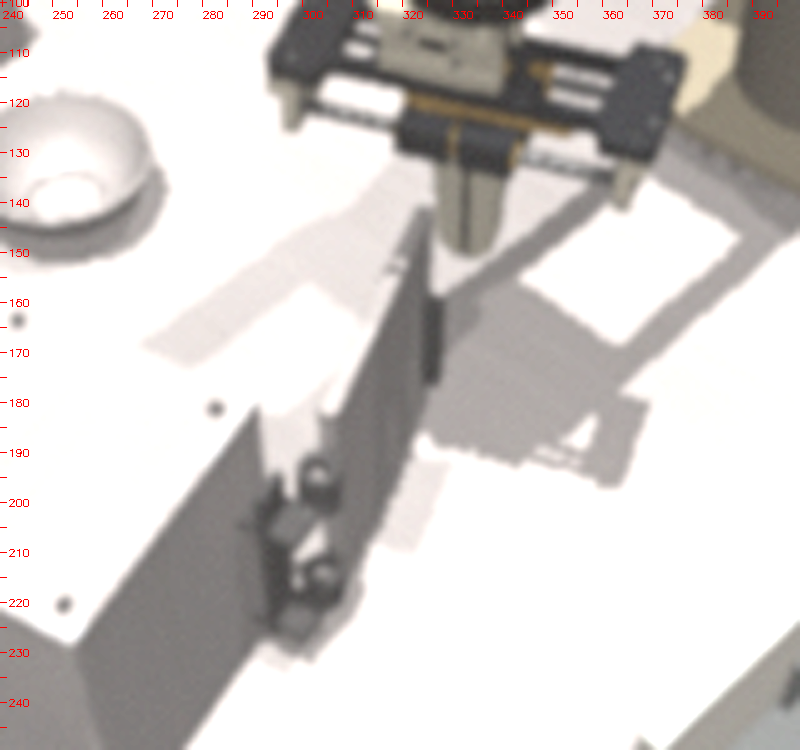

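Emit:
apply_moves:
  plan:
    - {"x": 0,"y": 0,"z": 0,"roll": 0.1}
    - {"x": 0,"y": 0,"z": 0,"roll": 0.17}
    - {"x": 0,"y": 0,"z": 0,"roll": 0.175}
    - {"x": 0,"y": 0,"z": 0,"roll": 0.175}
    - {"x": 0,"y": 0,"z": 0,"roll": 0.175}
    - {"x": 0,"y": 0,"z": 0,"roll": 0.175}
    - {"x": 0,"y": 0,"z": 0,"roll": 0.175}
    - {"x": 0,"y": 0,"z": 0,"roll": 0.175}
    - {"x": 0,"y": 0,"z": 0,"roll": 0.15}
    - {"x": 0,"y": 0,"z": 0,"roll": 0.1}

```text
clock: 21.1
tool_pos: [0.4493, 0.017, 0.3936]
tool_rot: [0.568, 0.823, 0.0, 0.0]
wrist_force: [0.1, -0.3, -0.7]
grip_width: 0.0005
```

Emit:
apply_moves:
  plan:
    - {"x": 0,"y": 0,"z": 1.3,"roll": 0}
    - {"x": 0,"y": 0,"z": 1.4,"roll": 0}
    - {"x": 0,"y": 0,"z": 1.4,"roll": 0}
    - {"x": 0,"y": 0,"z": 1.4,"roll": 0}
    - {"x": 0,"y": 0,"z": 0,"roll": 0}

```text
clock: 21.72
tool_pos: [0.4487, 0.017, 0.3367]
tool_rot: [0.566, 0.824, -0.001, -0.001]
wrist_force: [-0.5, -1.1, 0.1]
grip_width: 0.0006
```

```bash
python3 rd.py; python3 -c "
from h import *
s,Q=st(); print(s['joints']); H=np.array([.5794,.0240,0]); print('H in tool',Q.T@(H-s['tool_pos']))
crop('scene',240,100,160,150,5,'pics/r2.png')"
```

```text
t 21.93 tcp [0.4495 0.0169 0.3392] h 5.3 kn [ 0.4761 -0.0521] tilt [ 0.0011 -0.0001] Ftool [-0.21 -0.04 -0.27] Ttool [ 0.026 -0.024 -0.007]
t 21.93 tcp [0.4495 0.0169 0.3392] jawyaw 0.3671 tilt [ 0.0011 -0.0001] F [-0.07  0.45 -0.15] T [0.013 0.004 0.035] g 0.0007
[-7.63747124e-02 -2.48487268e-01  1.97248714e+00 -3.63898812e-05
  1.41652821e+00 -4.43471246e-01]
H in tool [-0.03985116  0.12341165  0.3393128 ]
```

View pics/r2.png

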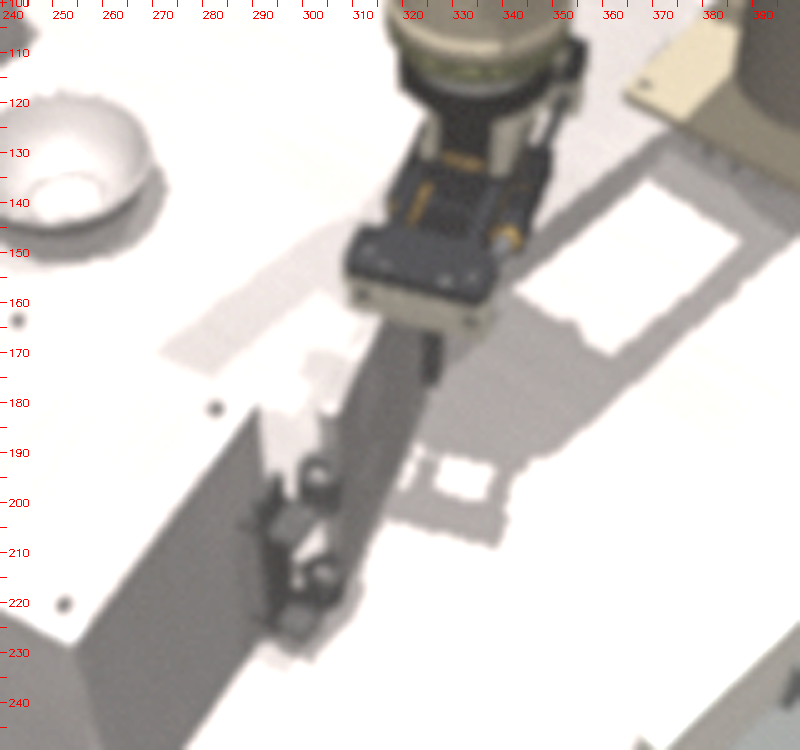

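Emit:
apply_moves:
  plan:
    - {"x": -0.6,"y": 0,"z": 0,"roll": 0}
    - {"x": -0.6,"y": 0,"z": 0,"roll": 0}
    - {"x": -0.6,"y": 0,"z": 0,"roll": 0}
    - {"x": -0.6,"y": -0.1,"z": 0,"roll": -0.05}
    - {"x": -0.62,"y": -0.1,"z": 0,"roll": -0.05}
    - {"x": -0.62,"y": -0.1,"z": 0,"roll": -0.05}
    - {"x": -0.62,"y": -0.1,"z": 0,"roll": -0.05}
    - {"x": -0.62,"y": -0.1,"z": 0,"roll": -0.05}
    - {"x": -0.62,"y": -0.1,"z": 0,"roll": -0.05}
    - {"x": 0,"y": 0,"z": 0,"roll": 0}

```text
clock: 23.22
tool_pos: [0.4681, -0.0357, 0.3385]
tool_rot: [0.437, 0.899, -0.0, -0.0]
wrist_force: [-0.1, 0.7, 0.0]
grip_width: 0.0008
```

```bash
cat > sw.py <<'E'
from h import *
import sys
s,Q=st(); H=np.array([.5794,.0240,0]); y=np.arctan2(Q[1,1],Q[0,1]); print('H in tool',np.round(Q.T@(H-s['tool_pos']),4),"remain",round(.191+np.pi/2-y,3),"Ft",np.round(Q.T@s["wrist_force"],2),"j6",round(s["joints"][5],2))
crop('scene',220,90,160,150,5,f'pics/{sys.argv[1]}.png')
E
python3 sw.py r3
```

```text
t 23.23 tcp [ 0.4681 -0.0357  0.3385] jawyaw 0.6659 tilt [-0.0001 -0.0001] F [-0.09  0.73  0.03] T [ 0.004  0.018 -0.044] g 0.0008
H in tool [-0.0218  0.1245  0.3385] remain 1.096 Ft [ 0.63  0.38 -0.03] j6 -0.85
```

View pics/r3.png

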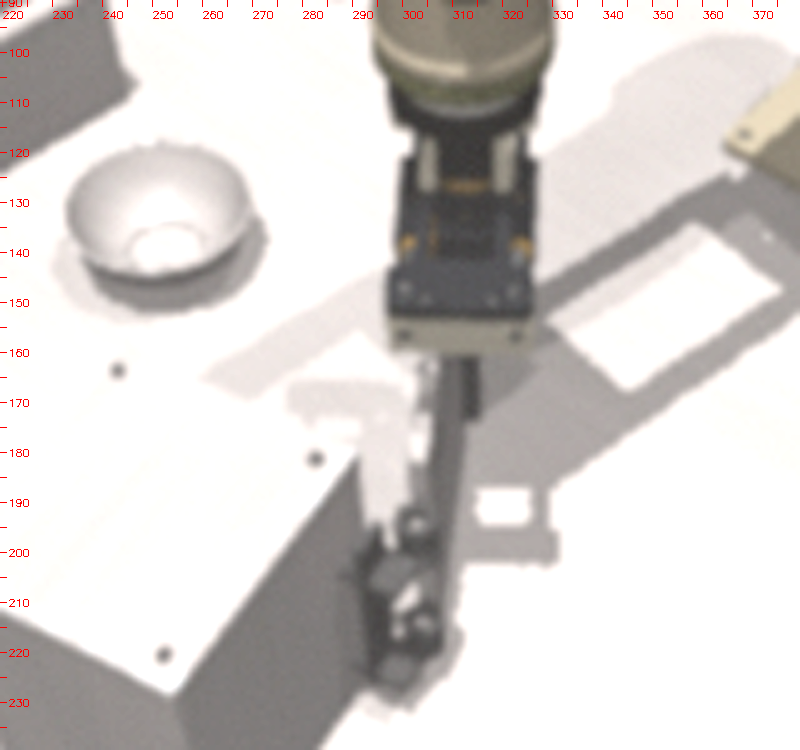

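Emit:
apply_moves:
  plan:
    - {"x": -0.62,"y": -0.1,"z": 0,"roll": -0.05}
    - {"x": -0.62,"y": -0.1,"z": 0,"roll": -0.05}
    - {"x": -0.62,"y": -0.1,"z": 0,"roll": -0.05}
    - {"x": -0.62,"y": -0.1,"z": 0,"roll": -0.05}
    - {"x": -0.62,"y": -0.1,"z": 0,"roll": -0.05}
    - {"x": -0.62,"y": -0.1,"z": 0,"roll": -0.05}
    - {"x": -0.62,"y": -0.1,"z": 0,"roll": -0.05}
    - {"x": -0.62,"y": -0.1,"z": 0,"roll": -0.05}
    - {"x": -0.62,"y": -0.1,"z": 0,"roll": -0.05}
    - {"x": -0.62,"y": -0.1,"z": 0,"roll": -0.05}

```text
clock: 24.52
tool_pos: [0.5095, -0.0814, 0.3385]
tool_rot: [0.2, 0.98, 0.0, -0.0]
wrist_force: [-0.9, 0.2, -0.3]
grip_width: 0.0006
```

```bash
python3 sw.py r4
```

```text
t 24.52 tcp [ 0.5095 -0.0814  0.3385] jawyaw 1.1675 tilt [-0.0003  0.0001] F [-0.89  0.17 -0.32] T [-0.047  0.036 -0.049] g 0.0006
H in tool [-0.0231  0.1243  0.3385] remain 0.594 Ft [ 0.88 -0.19  0.32] j6 -1.43
```

View pics/r4.png

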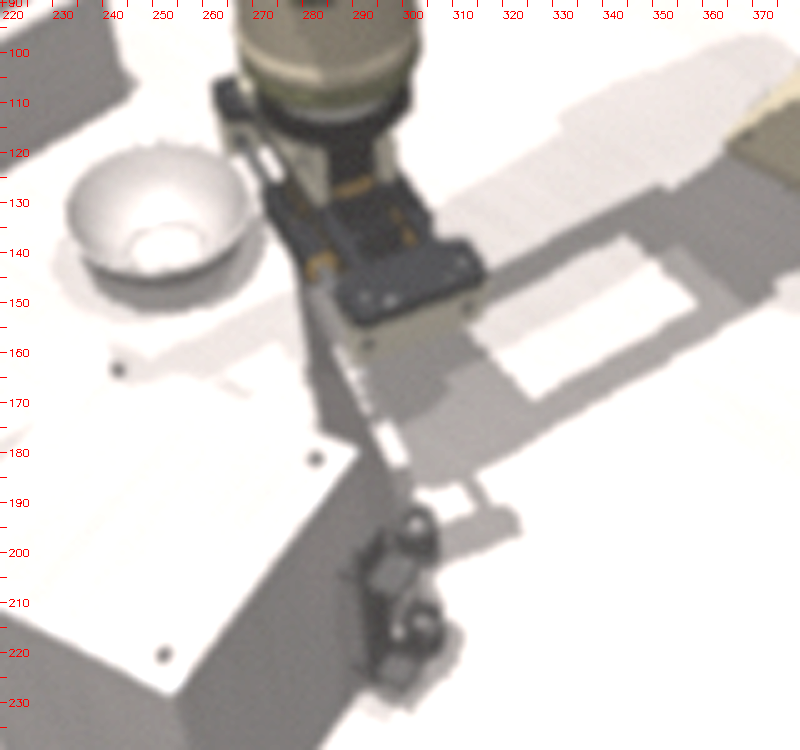

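Emit:
apply_moves:
  plan:
    - {"x": -0.62,"y": -0.1,"z": 0,"roll": -0.05}
    - {"x": -0.62,"y": -0.1,"z": 0,"roll": -0.05}
    - {"x": -0.62,"y": -0.1,"z": 0,"roll": -0.05}
    - {"x": -0.62,"y": -0.1,"z": 0,"roll": -0.05}
    - {"x": -0.62,"y": -0.1,"z": 0,"roll": -0.05}
    - {"x": -0.62,"y": -0.1,"z": 0,"roll": -0.05}
    - {"x": -0.62,"y": -0.1,"z": 0,"roll": -0.05}
    - {"x": -0.62,"y": -0.1,"z": 0,"roll": -0.05}
    - {"x": -0.3,"y": -0.05,"z": 0,"roll": -0.025}
    - {"x": 0,"y": 0,"z": 0,"roll": 0}

```text
clock: 25.82
tool_pos: [0.5586, -0.1007, 0.3384]
tool_rot: [-0.01, 1.0, 0.0, -0.0]
wrist_force: [-0.3, 0.0, -0.1]
grip_width: 0.0003
```

```bash
python3 sw.py r5
```

```text
t 25.82 tcp [ 0.5586 -0.1007  0.3384] jawyaw 1.591 tilt [-0.0002  0.0001] F [-0.3   0.04 -0.08] T [0.009 0.012 0.01 ] g 0.0003
H in tool [-0.0233  0.1242  0.3385] remain 0.171 Ft [0.29 0.05 0.08] j6 -1.86
```

View pics/r5.png

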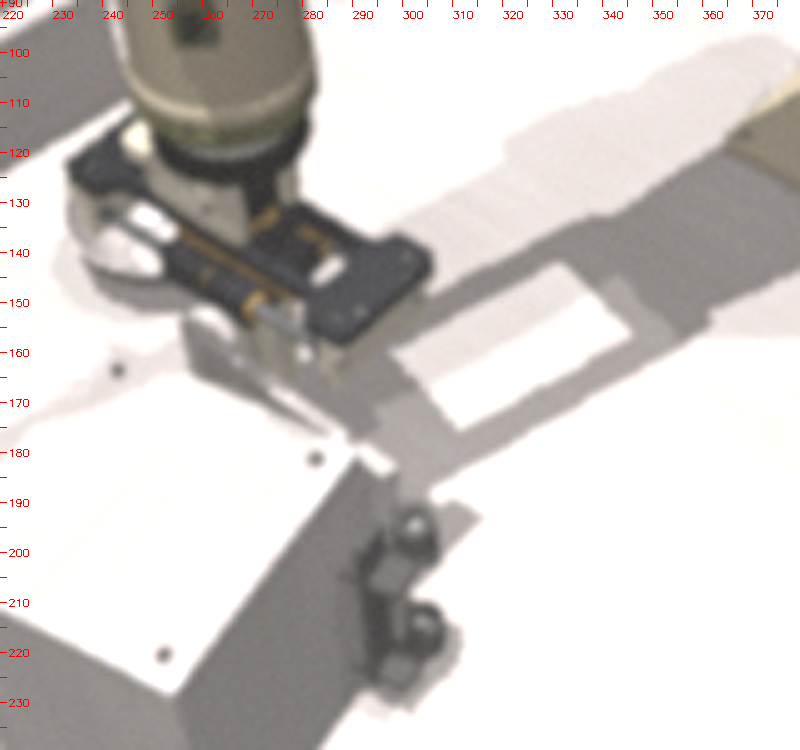

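Emit:
apply_moves:
  plan:
    - {"x": -0.31,"y": -0.05,"z": 0,"roll": -0.025}
    - {"x": -0.31,"y": -0.05,"z": 0,"roll": -0.025}
    - {"x": -0.31,"y": -0.05,"z": 0,"roll": -0.025}
    - {"x": -0.31,"y": -0.05,"z": 0,"roll": -0.025}
    - {"x": -0.31,"y": -0.05,"z": 0,"roll": -0.025}
    - {"x": -0.31,"y": -0.05,"z": 0,"roll": -0.025}
    - {"x": 0,"y": 0,"z": 0,"roll": 0}

```text
clock: 26.75
tool_pos: [0.5776, -0.1022, 0.3385]
tool_rot: [-0.086, 0.996, 0.0, 0.0]
wrist_force: [-0.2, 1.0, 0.3]
grip_width: 0.0004
```

```bash
python3 sw.py r6
```

```text
t 26.75 tcp [ 0.5776 -0.1022  0.3385] jawyaw 1.7425 tilt [0. 0.] F [-0.19  0.95  0.34] T [ 0.094  0.037 -0.029] g 0.0004
H in tool [-0.0233  0.124   0.3385] remain 0.019 Ft [ 0.03  0.97 -0.34] j6 -2.01
```

View pics/r6.png

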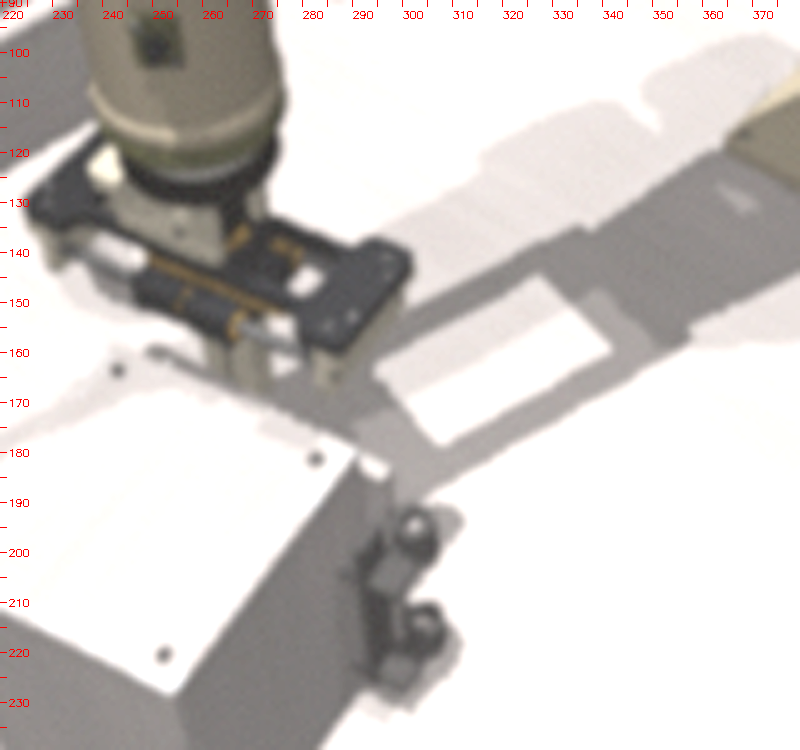

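Emit:
apply_moves:
  plan:
    - {"x": -0.15,"y": 0,"z": 0,"roll": 0}
    - {"x": -0.15,"y": 0,"z": 0,"roll": 0}
    - {"x": -0.1,"y": 0,"z": 0,"roll": 0}
    - {"x": -0.1,"y": 0,"z": 0,"roll": 0}
    - {"x": 0,"y": 0,"z": 0,"roll": 0}

```text
clock: 27.42
tool_pos: [0.5824, -0.1014, 0.3385]
tool_rot: [-0.085, 0.996, -0.0, 0.0]
wrist_force: [1.0, -1.0, -0.3]
grip_width: 0.0009
```

```bash
python3 rd.py
```

```text
t 27.62 tcp [ 0.5823 -0.1014  0.3385] h 4.6 kn [ 0.6552 -0.0887] tilt [-0.0001  0.    ] Ftool [ 0.03  0.01 -0.13] Ttool [-0.039  0.008 -0.005]
```

Emit:
apply_moves:
  plan:
    - {"x": -0.1,"y": 0,"z": 0,"roll": 0}
    - {"x": -0.1,"y": 0,"z": 0,"roll": 0}
    - {"x": -0.05,"y": 0,"z": 0,"roll": 0}
    - {"x": 0,"y": 0,"z": 0,"roll": 0}

```text
clock: 28.12
tool_pos: [0.5848, -0.1009, 0.3385]
tool_rot: [-0.086, 0.996, 0.0, 0.0]
wrist_force: [-0.4, 0.1, 0.6]
grip_width: 0.0008
```

```bash
python3 rd.py; python3 sw.py r7
```

```text
t 28.32 tcp [ 0.5848 -0.101   0.3385] h 4.6 kn [ 0.6577 -0.0883] tilt [-0.  0.] Ftool [ 0.21  0.28 -0.07] Ttool [-0.02   0.006  0.023]
t 28.32 tcp [ 0.5848 -0.101   0.3385] jawyaw 1.742 tilt [-0.  0.] F [-0.34  1.2   0.2 ] T [ 0.075  0.004 -0.045] g 0.0006
H in tool [-0.016   0.124   0.3385] remain 0.02 Ft [ 0.13  1.24 -0.2 ] j6 -2.0
```

View pics/r7.png

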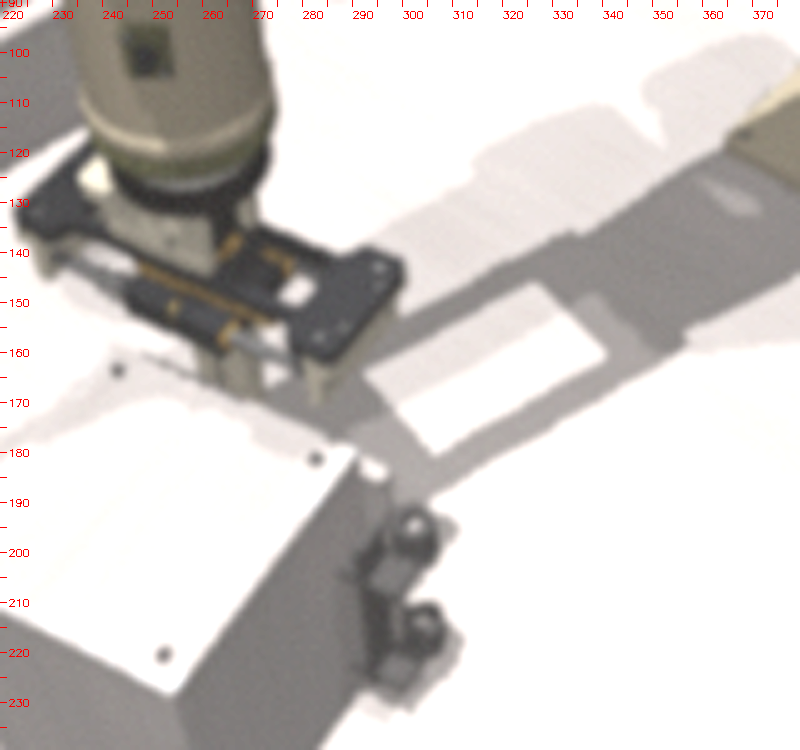

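Nearly shut and still no force. I'll push on in half-millimetre rows.

Emit:
apply_moves:
  plan:
    - {"x": -0.08,"y": 0,"z": 0,"roll": 0}
    - {"x": -0.08,"y": 0,"z": 0,"roll": 0}
    - {"x": 0,"y": 0,"z": 0,"roll": 0}

```text
clock: 28.75
tool_pos: [0.5864, -0.1007, 0.3385]
tool_rot: [-0.086, 0.996, 0.0, -0.0]
wrist_force: [-1.3, -0.5, 0.1]
grip_width: 0.0006
```

```bash
python3 rd.py
```

```text
t 28.95 tcp [ 0.5864 -0.1007  0.3385] h 4.6 kn [ 0.6593 -0.0881] tilt [-0.      0.0001] Ftool [ 0.68 -0.1  -0.07] Ttool [-0.031  0.036  0.01 ]
```

Emit:
apply_moves:
  plan:
    - {"x": -0.06,"y": 0,"z": 0,"roll": 0}
    - {"x": -0.06,"y": 0,"z": 0,"roll": 0}
    - {"x": 0,"y": 0,"z": 0,"roll": 0}

```text
clock: 29.32
tool_pos: [0.5876, -0.1005, 0.3386]
tool_rot: [-0.086, 0.996, -0.0, 0.0]
wrist_force: [-0.6, 0.2, 0.5]
grip_width: 0.0007
```

```bash
python3 rd.py
```

```text
t 29.52 tcp [ 0.5876 -0.1005  0.3385] h 4.6 kn [ 0.6605 -0.0879] tilt [-0.  0.] Ftool [ 0.33 -0.02 -0.25] Ttool [-0.009  0.005 -0.012]
```

Emit:
apply_moves:
  plan:
    - {"x": -0.06,"y": 0,"z": 0,"roll": 0}
    - {"x": -0.06,"y": 0,"z": 0,"roll": 0}
    - {"x": 0,"y": 0,"z": 0,"roll": 0}

```text
clock: 29.9
tool_pos: [0.5888, -0.1003, 0.3386]
tool_rot: [-0.085, 0.996, 0.0, 0.0]
wrist_force: [-0.2, 0.7, -0.2]
grip_width: 0.0003
```

```bash
python3 rd.py
```

```text
t 30.1 tcp [ 0.5887 -0.1003  0.3385] h 4.6 kn [ 0.6617 -0.0877] tilt [-0.  0.] Ftool [-0.16  0.26 -0.23] Ttool [-0.023  0.028  0.026]
```

Emit:
apply_moves:
  plan:
    - {"x": -0.06,"y": 0,"z": 0,"roll": 0}
    - {"x": -0.06,"y": 0,"z": 0,"roll": 0}
    - {"x": 0,"y": 0,"z": 0,"roll": 0}

```text
clock: 30.48
tool_pos: [0.5899, -0.1001, 0.3385]
tool_rot: [-0.086, 0.996, 0.0, -0.0]
wrist_force: [0.4, 0.7, -1.4]
grip_width: 0.0004
```

```bash
python3 rd.py
```

```text
t 30.68 tcp [ 0.5899 -0.1001  0.3385] h 4.6 kn [ 0.6628 -0.0875] tilt [-0. -0.] Ftool [ 0.17 -0.1   0.5 ] Ttool [0.003 0.035 0.029]
```

Emit:
apply_moves:
  plan:
    - {"x": -0.06,"y": 0,"z": 0,"roll": 0}
    - {"x": -0.06,"y": 0,"z": 0,"roll": 0}
    - {"x": 0,"y": 0,"z": 0,"roll": 0}

```text
clock: 31.05
tool_pos: [0.591, -0.0999, 0.3385]
tool_rot: [-0.085, 0.996, -0.0, -0.0]
wrist_force: [-2.7, -1.0, 1.5]
grip_width: 0.0003
```

```bash
python3 rd.py; python3 sw.py r8; python3 -c "
from h import *
crop('scene',235,135,70,60,11,'pics/r8b.png',False,'pics/r8_full.png')"
```

```text
t 31.25 tcp [ 0.591  -0.0999  0.3384] h 4.5 kn [ 0.6639 -0.0873] tilt [-0.0006 -0.0001] Ftool [ 3.   -0.76 -0.74] Ttool [ 0.024  0.534 -0.034]
t 31.25 tcp [ 0.591  -0.0999  0.3384] jawyaw 1.742 tilt [-0.0006 -0.0001] F [-2.53 -2.58  0.22] T [-0.132  0.622  0.066] g 0.0002
H in tool [-0.0099  0.1241  0.3384] remain 0.02 Ft [ 2.93 -2.11 -0.21] j6 -1.99
```

View pics/r8b.png

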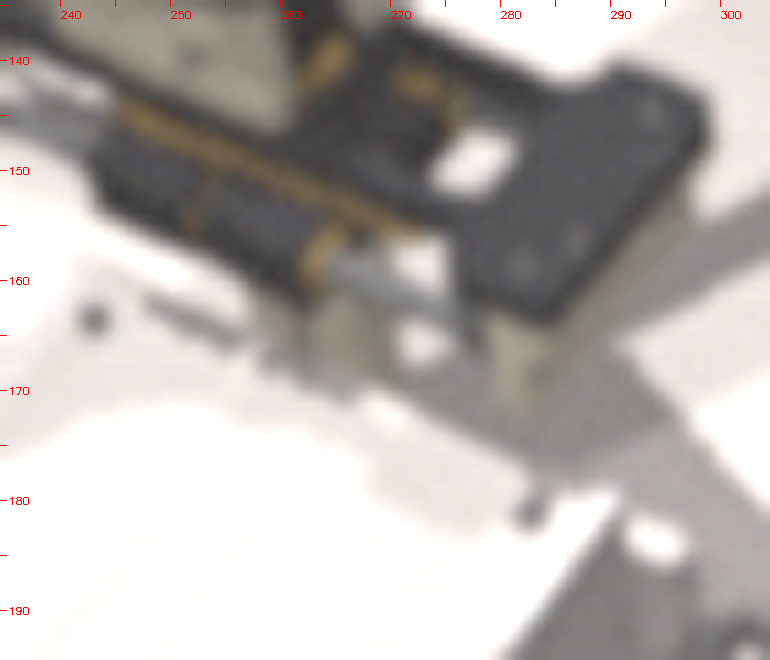

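Emit:
apply_moves:
  plan:
    - {"x": -0.04,"y": 0,"z": 0,"roll": 0}
    - {"x": 0,"y": 0,"z": 0,"roll": 0}

```text
clock: 31.55
tool_pos: [0.5911, -0.0999, 0.3384]
tool_rot: [-0.085, 0.996, -0.0, -0.001]
wrist_force: [-6.1, -1.7, 2.0]
grip_width: 0.0004
```

```bash
python3 rd.py
```

```text
t 31.75 tcp [ 0.5911 -0.0999  0.3385] h 4.6 kn [ 0.6641 -0.0873] tilt [-0.0013 -0.0001] Ftool [ 6.32 -0.7  -2.  ] Ttool [ 0.013  1.028 -0.077]
```

Emit:
apply_moves:
  plan:
    - {"x": 0.1,"y": 0,"z": 0,"roll": 0}
    - {"x": 0.2,"y": 0,"z": 0,"roll": 0}
    - {"x": 0.5,"y": 0,"z": 0,"roll": 0}
    - {"x": 1,"y": 0,"z": 0,"roll": 0}
    - {"x": 1.5,"y": 0,"z": 0,"roll": 0}
    - {"x": 2,"y": 0,"z": 0,"roll": 0}
    - {"x": 2,"y": 0,"z": -1,"roll": 0}
    - {"x": 2,"y": 0,"z": -2,"roll": 0}
    - {"x": 1.5,"y": 0,"z": -2.5,"roll": 0}
    - {"x": 0,"y": 0,"z": -2,"roll": 0}

```text
clock: 33.0
tool_pos: [0.4842, -0.1184, 0.4149]
tool_rot: [-0.085, 0.996, -0.0, 0.001]
wrist_force: [0.7, -0.7, 0.2]
grip_width: 0.0004
```

Emit:
apply_moves:
  plan:
    - {"x": 0,"y": -2,"z": -1,"roll": 0}
    - {"x": 0,"y": -3.5,"z": 0,"roll": 0}
    - {"x": 0,"y": -3.5,"z": 0,"roll": 0}
    - {"x": 0,"y": -3.5,"z": 0,"roll": 0}
    - {"x": 0,"y": -3.5,"z": 0,"roll": 0}
    - {"x": 0,"y": -3.5,"z": 0,"roll": 0}
    - {"x": 0,"y": -2,"z": 0,"roll": 0}
    - {"x": 0,"y": 0,"z": 0,"roll": 0}

```text
clock: 34.0
tool_pos: [0.5217, -0.3323, 0.4221]
tool_rot: [-0.084, 0.996, 0.0, -0.001]
wrist_force: [0.1, -0.0, -0.1]
grip_width: 0.0006
```

```bash
python3 -c "
import h
from h import *
st()
crop('scene',220,130,110,110,6,'pics/f1.png')
crop('top',310,80,110,120,5,'pics/f2.png')
a=cv2.imread('pics/f1_full.png');b=cv2.imread('pics/f2_full.png');cv2.imwrite('pics/f3.png',np.hstack([cv2.resize(a,(400,250)),cv2.resize(b,(400,250))]))"
```

```text
t 34.0 tcp [ 0.5217 -0.3323  0.4221] jawyaw 1.74 tilt [-0.0015  0.0007] F [ 0.09 -0.04 -0.14] T [-0.028  0.036 -0.005] g 0.0006
```

View pics/f1.png

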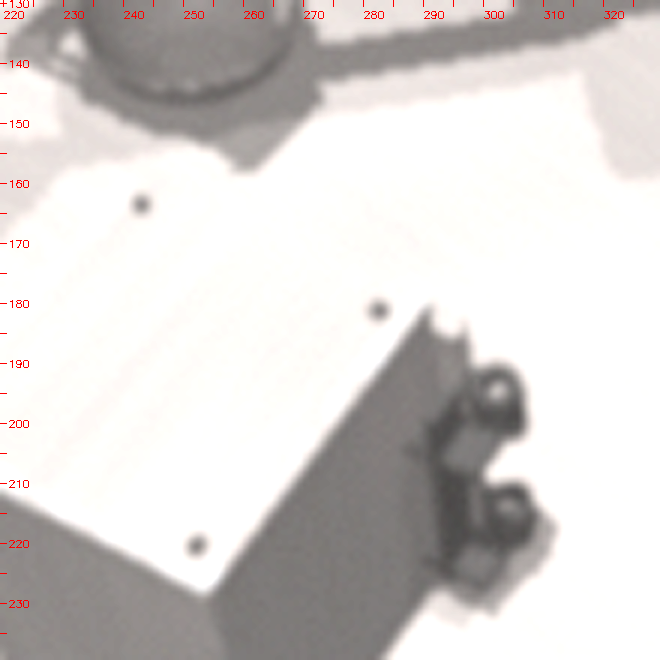

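View pics/f2.png

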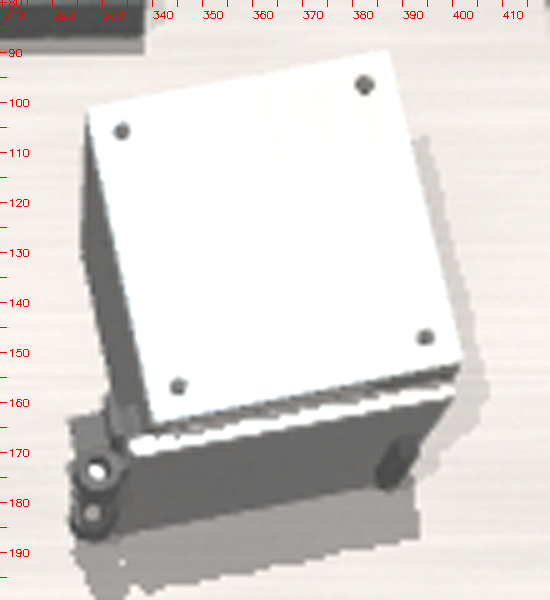

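View pics/f3.png

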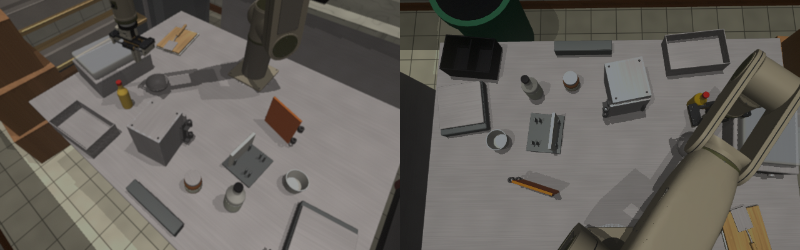

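```bash
python3 -c "
import h
from h import *
h.AL,h.BE=1.6,-60
crop('top',325,145,80,40,10,'pics/f4.png',False,'pics/f2_full.png')
"
```

```text
(no output)
```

View pics/f4.png

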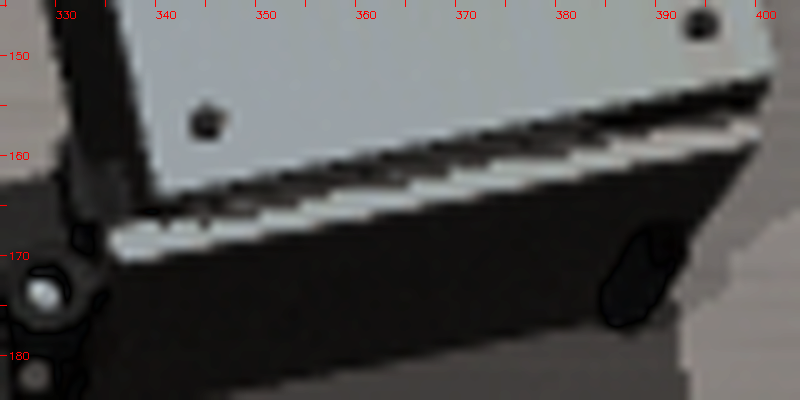

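```bash
python3 -c "
from h import *
def yaw(a,b,z):
    d=ray('top',b,z)-ray('top',a,z); return np.arctan2(d[1],d[0])+np.pi/2, np.hypot(*d[:2])
print('outer',yaw((336.3,170.9),(400.2,158.9),.182)); print('inner',yaw((335.7,167.7),(400.2,156.5),.182)); print('cab',yaw((340,164.5),(401.7,152.3),.2))
c=[.6827,-.0627,.1951]
for nm,u in(('oL',(336.3,170.9)),('oR',(400.2,158.9)),('iL',(335.7,167.7)),('iR',(400.2,156.5))):
    print(nm,np.round(Rz(c[2]).T@(ray('top',u,.182)-[c[0],c[1],0]),4))
"
```

```text
outer (np.float64(0.17947436610693535), np.float64(0.15659295779934382))
inner (np.float64(0.16558088734730636), np.float64(0.15778535011544043))
cab (np.float64(0.18958349039125522), np.float64(0.14929323085321325))
oL [-0.0883  0.0877  0.182 ]
oR [-0.0908 -0.0689  0.182 ]
iL [-0.0803  0.0874  0.182 ]
iR [-0.085  -0.0703  0.182 ]
```

The top edge measures 0.01–0.025 rad from the cabinet front, within the 0.06 limit. The knuckles are on their discs with the pins visible in the bores, the bystanders look unmoved, and the arm is clear, so I'm handing in.

```bash
python3 -c "
from plant import job
print(job.finish_job())"
```

```text
the job is handed in; nothing more can be done
None
```

The door is hung on both pins and swung shut, and I handed the job in at about 34 s of the 72 s. The hand-in gives no verdict.

- **Hanging:** I pinched the grey door by its top edge, lifted it from the rack and brought it in level, about 80° open. At the pin tops I felt about 5 N sideways, moved about 1 mm to clear it, and lowered in steps of 1 mm or less. It touched the discs with about 6.5 N, within 0.3 mm of the expected home height. After I released it, the pins showed inside both bores.
- **Shutting:** With closed fingers on the outside face, I swung the door gently until it met firm resistance (about 6 N on the wrist), then backed off and moved clear.
- **Final checks:** In the top picture the door's top edge is 0.01 to 0.025 rad from the cabinet's front; the limit is 0.06. The knuckles are on the discs, the arm is clear, and by eye the other items look unmoved.
- **Disagreements:** The two cameras' positions differed by 2–5 mm, so the final fit was found by feel. The two door edges I measured differ by about 0.014 rad, so the shut angle is only that precise. My first move call was refused for missing keys in its rows, and nothing moved.

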